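# Seat a wing-joiner tube in the V-blocks and hold it down

### The arm

A 6-joint arm with a two-finger parallel gripper is mounted at the origin on the work surface. World frame = base frame: x ahead of the robot, y to its left, z up, the work surface at z = 0. Lengths are in m, angles in degrees, forces in N, time in s.
With the tool pointing down it reaches from about 0.375 to 0.9 m from the base axis. Payload 3.1 kg.
Tool frame: the origin (TCP) lies at the very end of the fingers, on their centre line; the grasp point (between the pads) lies 19 mm behind it (bot.hold_point_z is the z of the grasp point in the tool frame, in m); z points along the fingers, y is the direction in which the jaws open and shut (so a half turn about z gives the same grasp; the last joint's range is limited). The gripper opens to 87 mm and grips with 3 to 60 N. Pads are 19 mm wide; open, the fingers measure 117 mm over their backs; the gripper's body (75 mm by 190 mm) begins 51 mm behind the grasp point.
Start: joints at [54.059, 30.224, 82.088, -0, 67.689, -10.227], TCP at [0.271, 0.563, 0.223] pointing down, gripper open.
Joint ranges: [-176.69, 176.69], [-43.24, 126.21], [12.49, 139.97], [-82, 262], [0, 151.66], [-163.58, 163.58]. Speed limits (degrees/s): [159.86, 159.86, 180, 180, 180, 180].

### API

Orientations are given as a 3x3 rotation matrix whose columns are the frame's x, y, z axes.
In Python, from rig import bot gives the robot as it stands.
- The arm moves only by the tool servo_tool, never from a script. Its argument "increments" is a list of rows, each a list of 3 entries, a list of its own where there are three numbers: the closure, from 0 (fully open) to 1 (shut), then the shift along the tool's x, y, z in mm, then the turn about the tool's z in degrees. In form: [[claw, [x, y, z], turn], ...]. A call has 1 to 5 rows; each row shifts and turns the commanded pose from where the row before left it, along the tool's axes as they then stand; what a row does not reach is not made up. A row lasts 1/8 s, in which the tool goes at most 62.5 mm and 10.7 degrees, less where a joint would pass 70% of its speed; a pose out of reach is approached as far as the arm can. A call with a gripper value outside its range is refused whole. The fingers move at their own pace and stop on an object; the grip force is fixed at half the most. Time passes only in rows, so rows that do not move let the fingers close. It gives the time, the measured TCP pose, the force and the opening at its end, in the units of the state.
- bot.read_state(): the state, without advancing time (a new reading comes with each control period).
- bot.capture(name): name is "side" or "top" or "wrist"; returns (picture, depth): 420x560x3 uint8, blue, green, red; 420x560 float32, m along the optical axis (not along the pixel's ray), 0 where there is no reading.
- bot.camera_info(name): a dict with "K" (3x3 intrinsics, pixels), "R" (3x3) and "t" (3): a world point X has camera coordinates R X + t; the wrist camera has in their place "mount" (4x4, takes a point from camera to tool coordinates, whose origin is the TCP and whose axes are the flange's). Camera axes: x right, y down, z forward; pixel columns grow to the right and rows downward; lengths in m; the calibration is good to about 2 mm. A picture is of the moment at which its call begins: read the wrist's pose just before it. camera_info takes no time and is no camera call.
- bot.hand_in(): hands the job in, once; it reports no verdict.
Trained networks look in the newest picture that a camera, given by its name, has taken for a name from the list of things; names that differ only in an ending like _2 or _b are one class to them, and where a whole thing is asked for, a point or a joint stands for the part that bears it (a point fixed in the world has none). Each returns a list of dicts, best first, with "p" (0 to 1); they miss things now and then, are a little off and sometimes report something else, mostly with a low value. They report only what shows in the picture. A call takes as long as a camera call. They do not tell look-alikes from the thing itself.
- bot.find_in(camera, thing): "bbox" ([left, top, right, bottom] in pixels, round what is visible of it).
- bot.trace(camera, thing): "region" (420x560 bool, what is visible of it) and "bbox" ([left, top, right, bottom] in pixels, round what is visible of it).
The state is a dict: "time_s": time; "joint_positions": joint angles; "qvel": joint speeds; "tau": joint torques, N m; "position": TCP position; "tcp_rot": TCP orientation; "force": force on the tool from outside, world axes, zero at the start; "moment": the same for the moment, N m; "opening": opening from 0.0 (shut) to 1.0 (fully open).
Only numpy, scipy, OpenCV 4.12 (cv2) and the standard library are available. Lean on these libraries where they do the work, as an engineer would, in place of code of your own. Each camera call takes 0.05 s, during which the arm holds its last target.

### The job

The pair of V-blocks on the bench is littered: put the two wood offcuts that lie across them into the grey offcut bin, then take the aluminium tube from the stock rack and lay it in the Vs of both blocks, its ends sticking out about equally. Do not drop the tube, and leave the wooden dowel and the other tools and things where they are. Press the tube firmly down by hand pressure so that it bears evenly on both sloping faces, not so hard that its thin wall is crushed, and finish while still holding it pressed down like that, so that I can scribe it.

Things in the scene. Friction and masses are not known exactly. Their poses are not given: they have to be found in the camera images.
- vblocks: Fixed drilling cradle: plywood strip 275 x 104 x 12 mm (corner screws) with two pale wooden V-blocks, centred at x = -70 and +70 mm, each 50 mm long (x), 100 mm wide (y), tops 68 mm above the bench; 90 mm clear between them. 90-degree Vs along x, 72 mm wide at the top, faces meeting 32 mm above the bench. Origin: centre of the strip's underside; x along the Vs, y across, z up.
- v_seat (a point): The point where the tube's centre lies when the tube is fully seated and centred lengthwise: on the Vs' middle line, midway between the blocks, 57.5 mm above the bench. Axes as vblocks.
- v_left: The sloping cheeks on the +y side of both V-blocks, counted as one; wood, friction about 0.6. Same origin and axes as vblocks.
- v_right: The two sloping cheeks on the -y side of the V-blocks, counted as one. Same origin and axes as vblocks.
- offcut_thin: Dark brown wood offcut, a square stick 96 x 18 x 18 mm, about 25 g, lying across the top of one of the V-blocks like a bridge over the V (either block). Origin: centre of its underside; x along its length, z up.
- offcut_wide: Dark brown wood offcut with one slanting end, 96 x 30 x 20 mm (8 mm shorter along one long side), about 40 g, lying across the top of the other V-block. Origin: centre of its underside; x along its length, y across its 30 mm width, z up.
- bin: Grey open plastic offcut bin, fixed, 220 (x) x 180 (y) x 70 mm high, walls and floor 5 mm, a few thin scraps on its floor. Origin: centre of its underside. It stands to the left or to the right of the V-blocks, the rack on the other side.
- rack: Stock rack, fixed: plywood board 210 (x) x 190 (y) x 8 mm, two dark cross battens at x = -85 and +85 mm, 22 mm wide, tops 28 mm above the bench, with pegs up to 54 mm that stop round stock rolling. Two places, at y = -46 and +46 mm; the stock lies along x, its axis 46 mm above the bench. Origin: centre of the underside.
- tube: Bright aluminium tube with dark open ends, 36 mm diameter, 250 mm long, about 0.22 kg, lying in one of the two places of the rack (either one). Origin: its centre, on the axis; x along the axis. It may roll, so its y and z axes mean nothing.
- dowel: Pale birch dowel of the same size, 36 mm diameter, 250 mm long, in the rack's other place; not wanted. Origin: its centre, on the axis; x along the axis.
- glue_jar: Amber glass glue jar, 62 mm diameter, 84 mm high, a thin red brush handle sticking out of it to 150 mm height. Origin: centre of its foot. Leave alone.
- sanding_block: Cork sanding block 100 x 57 x 30 mm. Origin: centre of its underside. Leave alone.
- file: Flat file with a red handle, about 290 mm long, 22 mm high, lying. Origin: underside, 15 mm on the blade side of its mid-length; x towards the file's point. Leave alone.
- try_square: Joiner's try square lying flat, dark wood stock 100 mm, steel blade 150 mm, 16 mm high. Origin: end of the stock; y along the stock, x along the blade. Leave alone.
Things that resemble listed ones, but are neither listed nor needed, are in the scene too. What is shaped like the offcut_thin but blue or turquoise is not meant. Leave any red or turquoise look-alike of the offcut_wide alone.

How it is judged (in metres and radians):
On the way:
1. both offcuts lie in the bin, off the V-blocks and let go (x of offcut_thin in the frame of bin between -0.105 and 0.105 m and y of offcut_thin in the frame of bin between -0.085 and 0.085 m and z of each of offcut_thin, offcut_wide in the frame of bin below 0.065 m and x of offcut_wide in the frame of bin between -0.105 and 0.105 m and y of offcut_wide in the frame of bin between -0.085 and 0.085 m and contact force between the fingers and offcut_thin below 0.05 N and contact force between the fingers and offcut_wide below 0.05 N), for 0.2 s.
At the end, for the whole second after the job is handed in: Both offcuts in the bin below its rim; tube seated in both Vs (axis within 2 mm and 0.02 rad, centred lengthwise within 15 mm), held by the robot and pressed onto left and right cheeks with more than 4 N each (weight alone: 2 N), at rest through the last second (x of offcut_thin in the frame of bin between -0.105 and 0.105 m and y of offcut_thin in the frame of bin between -0.085 and 0.085 m and z of each of offcut_thin, offcut_wide in the frame of bin below 0.065 m and x of offcut_wide in the frame of bin between -0.105 and 0.105 m and y of offcut_wide in the frame of bin between -0.085 and 0.085 m and x of tube in the frame of vblocks between -0.015 and 0.015 m and y of tube in the frame of vblocks between -0.002 and 0.002 m and z of tube in the frame of vblocks between 0.0555 and 0.0595 m and angle between the x axis of tube and the x axis of vblocks, either way round below 0.02 rad and contact force between tube and v_left above 4 N and contact force between tube and v_right above 4 N and contact force between any of the fingers, the arm and tube above 2 N and linear speed of tube below 0.01 m/s); the arm keeps its last pose, push and grip.
It fails at once if the birch dowel is moved by more than 30 mm (distance of dowel from where it was at the start of the episode above 0.03 m).
It fails at once if the glue jar, sanding block, file or try square is moved by more than 30 mm (distance of any of glue_jar, sanding_block, file, try_square from where it was at the start of the episode above 0.03 m).
It fails at once if the tube is dropped (falls faster than 0.7 m/s while the robot does not touch it) (contact force between each of the fingers, the arm and tube below 0.02 N and linear speed of tube above 0.7 m/s).
It fails at once if the tube is crushed into the Vs (more than 80 N on the cheeks of one side) (contact force between tube and v_left above 80 N or contact force between tube and v_right above 80 N).
It also fails if it takes over 72 s, if anything falls off the work surface, if the arm or the gripper's body presses on something with over 40 N, if the wrist force passes 120 N, or if a joint passes its speed limit or range.

## Working session

There is one attempt and no reset: what is moved stays moved. The work goes in short steps, Python scripts to look and compute and a tool call to move; the robot and the scene stay as the last step left them, time stands still between calls to the robot, and variables do not carry over. Pictures are saved under pics/ and viewed, and the job is handed in when it is done.

Besides the shell and the picture viewer there is one more tool, called after ">>>" by a JSON object that holds its "method" and its "body". servo_tool: Moves the arm, as the interface text tells. Its arguments: {"type":"object","properties":{"increments":{"type":"array","items":{"type":"array"}}},"required":["increments"]}

```bash
ls; mkdir -p pics
python3 - <<'E'
from rig import bot
import cv2
s=bot.read_state(); print(s)
for n in("side","top","wrist"):
    p,d=bot.capture(n); cv2.imwrite(f"pics/{n}0.png",p)
    i=bot.camera_info(n); print(n,i)
print(bot.hold_point_z)
E
```

```text
pics
{'time_s': 0.0, 'joint_positions': array([ 5.40582541e+01,  3.02794368e+01,  8.21541867e+01, -7.63690080e-04,
        6.76891295e+01, -1.02286028e+01]), 'qvel': array([ 0.00621815, -0.05160563,  0.00163202, -0.02466379, -0.07442499,
        0.01587464]), 'tau': array([ 4.55192840e-04, -4.40038705e+01, -1.76589847e+01,  6.33199629e-02,
        5.81745955e-02, -1.44548021e-04]), 'position': array([0.2707307 , 0.56252947, 0.22157879]), 'tcp_rot': array([[-9.00979492e-01,  4.33859883e-01, -1.24755083e-03],
       [ 4.33861520e-01,  9.00977884e-01, -1.74179118e-03],
       [ 3.68322387e-04, -2.11058243e-03, -9.99997705e-01]]), 'force': array([-0.06535405,  0.84998912,  0.64541147]), 'moment': array([-0.01784049,  0.02028919, -0.01861313]), 'opening': 0.9971648993428497}
side {'K': array([[433.07448218,   0.        , 283.90919471],
       [  0.        , 433.07448218, 212.12125243],
       [  0.        ,   0.        ,   1.        ]]), 'R': array([[-0.99627666,  0.08272151,  0.02428907],
       [ 0.03058091,  0.60248676, -0.79754279],
       [-0.08060779, -0.79383049, -0.6027732 ]]), 't
[... 242 characters left out ...]
99982846, -0.01108279],
       [-0.9801907 , -0.01235714, -0.19767018],
       [ 0.19749932,  0.01379662, -0.98020593]]), 't': array([-0.0060778 ,  0.5049235 ,  1.98256564])}
wrist {'K': array([[363.04163322,   0.        , 276.97803828],
       [  0.        , 363.04163322, 207.90213474],
       [  0.        ,   0.        ,   1.        ]]), 'mount': array([[-1.96204299e-04, -9.62269522e-01, -2.72098013e-01,
         7.47157652e-02],
       [ 9.99999694e-01,  1.72591286e-05, -7.82115864e-04,
        -3.73720729e-04],
       [ 7.57302433e-04, -2.72098083e-01,  9.62269224e-01,
        -1.62427758e-01],
       [ 0.00000000e+00,  0.00000000e+00,  0.00000000e+00,
         1.00000000e+00]])}
-0.0187
```

View pics/side0.png

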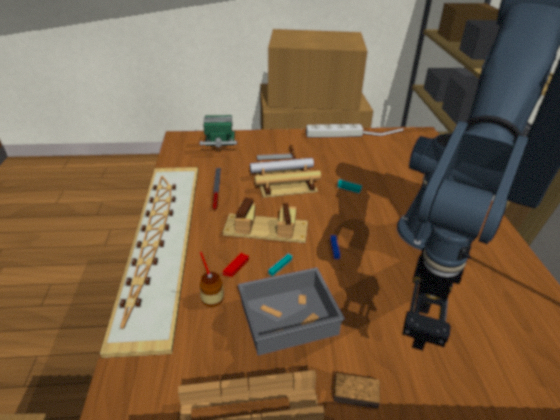

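View pics/top0.png

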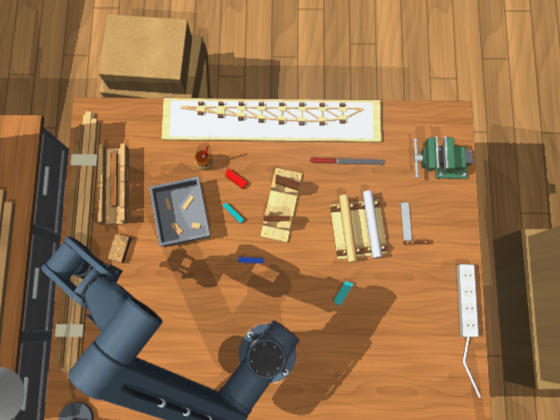

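View pics/wrist0.png

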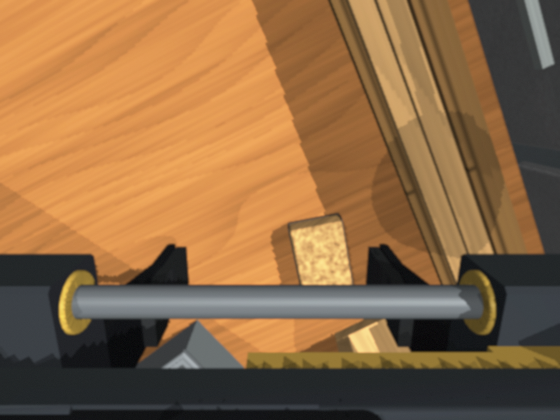

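The top picture shows the V-blocks near (282,205), with brown offcuts at (288,184) and (277,222). The bin is at (180,210), the rack at (358,227), the bright tube at (373,222) and the pale dowel at (347,228). The look-alikes are red (236,178), turquoise (233,212) and (343,292), and blue (251,260).

```bash
cat > h.py <<'E'
import numpy as np, cv2
from rig import bot
def cam(n,st=None):
    i=bot.camera_info(n)
    if n=="wrist":
        M=np.array(i["mount"]); T=np.eye(4); T[:3,:3]=st["tcp_rot"]; T[:3,3]=st["position"]
        W=T@M; return i["K"],W[:3,:3],W[:3,3]
    R=i["R"];return i["K"],R.T,-R.T@i["t"]
def cloud(n,d,st=None):
    K,R,o=cam(n,st); v,u=np.mgrid[:420,:560]
    c=np.stack([(u-K[0,2])/K[0,0]*d,(v-K[1,2])/K[1,1]*d,d],-1)
    P=c@R.T+o; P[d==0]=np.nan; return P
def rectfit(P):
    P=P[~np.isnan(P).any(1)]
    (c,s,a)=cv2.minAreaRect(P[:,:2].astype(np.float32)*1000)
    if s[0]<s[1]: s=s[::-1]; a+=90
    return np.round(c,1),np.round(s,1),round((a+90)%180-90,1)
E
python3 - <<'E'
from h import *
P={}
for n in("top","side"):
    p,d=bot.capture(n); C=cloud(n,d)
    for t in("vblocks","offcut_thin","offcut_wide","bin","rack","tube","dowel","glue_jar"):
        for r in bot.trace(n,t)[:3]:
            if r["p"]<.3: continue
            Q=C[r["region"]]; Q=Q[~np.isnan(Q).any(1)]
            if len(Q)<8: continue
            z=Q[:,2]; top=Q[z>np.percentile(z,98)-0.008]
            col=p[r["region"]].mean(0).round()
            print(n,t,round(r["p"],2),r["bbox"],"z2-98",np.percentile(z,[2,50,98]).round(3),"top",rectfit(top),"all",rectfit(Q)[0],col)
    if n=="top": cv2.imwrite("pics/c1.png",cv2.resize(p[150:275,140:420],None,fx=2.8,fy=2.8,interpolation=cv2.INTER_CUBIC))
E
```

```text
top offcut_thin 0.71 [235.4, 259.3, 264.2, 260.4] z2-98 [0.004 0.018 0.027] top (array([336.8,  72.4]), array([90.2, 17.3]), 87.3) all [337.6  70.9] [146.  70.  44.]
top offcut_thin 0.66 [224.3, 199.0, 243.1, 223.4] z2-98 [-0.008  0.017  0.027] top (array([518.5, 143.2]), array([94. , 16.7]), 45.8) all [518.4 142.8] [173. 179.  48.]
top offcut_thin 0.65 [265.5, 213.5, 285.8, 219.8] z2-98 [0.043 0.084 0.096] top (array([485.2, -24.7]), array([91.8, 16. ]), -87.9) all [492.2 -24.8] [ 55.  88. 131.]
top offcut_wide 0.79 [275.0, 173.7, 297.9, 186.9] z2-98 [0.067 0.087 0.097] top (array([621.1, -59.7]), array([90.7, 30.4]), 72.6) all [622.6 -59.3] [ 52.  81. 123.]
top offcut_wide 0.7 [226.5, 170.4, 245.3, 191.2] z2-98 [-0.002  0.019  0.031] top (array([649.4, 137.6]), array([87.8, 29.6]), 52.2) all [652.1 137.8] [ 28.  37. 222.]
top offcut_wide 0.58 [335.0, 281.7, 354.0, 307.1] z2-98 [0.    0.019 0.031] top (array([ 219.4, -270.3]), array([89.1, 29. ]), -32.0) all [ 221.8 -273.5] [129. 135.  54.]
top bin 0.62 [149.3, 177.7, 208.5, 245.0] z2-98 [-0.006  0.009  0.077] top (array([511.2, 339
[... 2209 characters left out ...]
461.6 -324.7] [ 72. 116. 142.]
side tube 0.76 [247.9, 158.7, 310.5, 171.9] z2-98 [-0.001  0.054  0.066] top (array([ 476.5, -377.8]), array([249.4,  33.3]), 5.8) all [ 481.9 -426. ] [154. 155. 159.]
side tube 0.35 [253.5, 170.1, 320.9, 190.3] z2-98 [0.009 0.055 0.066] top (array([ 459.8, -286.7]), array([249.4,  36.2]), 7.9) all [ 465.7 -324.9] [ 86. 143. 172.]
side dowel 0.83 [255.5, 169.6, 321.3, 188.2] z2-98 [-0.     0.053  0.066] top (array([ 459.8, -286.7]), array([249.4,  36.2]), 7.9) all [ 446.6 -326. ] [ 84. 139. 169.]
side glue_jar 0.58 [199.7, 250.8, 219.1, 312.3] z2-98 [-0.     0.066  0.135] top (array([737.3, 235.4]), array([15.2,  5.4]), -50.6) all [725.1 222.3] [ 27.  67. 112.]
```

View pics/c1.png

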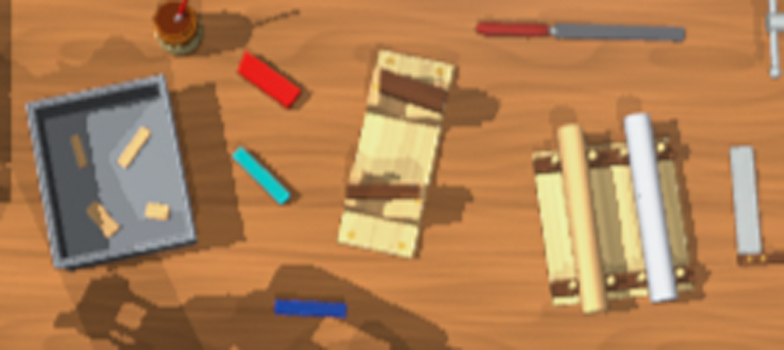

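```bash
cat >> h.py <<'E'
def yawx(st): return np.degrees(np.arctan2(st["tcp_rot"][1,0],st["tcp_rot"][0,0]))
def plan(target,yaw=None,n=5,claw=0.0,rows0=None):
    """target mm world TCP, yaw deg of tool x; prints rows (tool axes)"""
    st=bot.read_state(); p=st["position"]*1000; y0=yawx(st)
    R=st["tcp_rot"].copy()
    dy=0 if yaw is None else (yaw-y0+180)%360-180
    t=round(-dy/n,1); out=[]
    p=p.copy()
    from scipy.spatial.transform import Rotation as Ro
    for k in range(n):
        d=(np.array(target)-p)/(n-k)
        s=np.round(R.T@d,0 if n-k>1 else 1); out.append([claw,[float(x) for x in s],t])
        p=p+R@s; R=R@Ro.from_euler("z",t,degrees=True).as_matrix()
    for i in range(0,n,5): print(str(out[i:i+5]).replace(" ",""))
    print("end",p.round(1),"from",st["position"].round(4),"yaw",round(y0,1),"F",st["force"].round(1))
def now():
    st=bot.read_state(); print(round(st["time_s"],2),(st["position"]*1000).round(1),"yaw",yawx(st).round(2),"F",st["force"].round(1),"M",st["moment"].round(2),"op",round(st["opening"],3),"q",st["joint_positions"].round(0))
E
python3 - <<'E'
from h import *
plan([545,-75,330],92,14)
E
```

```text
[[0.0,[-37.0,-33.0,-8.0],np.float64(4.4)],[0.0,[-40.0,-30.0,-8.0],np.float64(4.4)],[0.0,[-42.0,-26.0,-8.0],np.float64(4.4)],[0.0,[-44.0,-23.0,-8.0],np.float64(4.4)],[0.0,[-45.0,-20.0,-8.0],np.float64(4.4)]]
[[0.0,[-47.0,-16.0,-7.0],np.float64(4.4)],[0.0,[-48.0,-13.0,-8.0],np.float64(4.4)],[0.0,[-49.0,-9.0,-7.0],np.float64(4.4)],[0.0,[-49.0,-5.0,-8.0],np.float64(4.4)],[0.0,[-50.0,-1.0,-7.0],np.float64(4.4)]]
[[0.0,[-49.0,3.0,-8.0],np.float64(4.4)],[0.0,[-49.0,6.0,-7.0],np.float64(4.4)],[0.0,[-49.0,10.0,-8.0],np.float64(4.4)],[0.0,[-47.5,14.4,-7.4],np.float64(4.4)]]
end [545. -75. 330.] from [0.2711 0.5631 0.2226] yaw 154.3 F [-0.1  1.2 -0.2]
```

>>> {"method": "servo_tool", "body": {"increments": [[0,[-37,-33,-8],4.4],[0,[-40,-30,-8],4.4],[0,[-42,-26,-8],4.4],[0,[-44,-23,-8],4.4],[0,[-45,-20,-8],4.4]]}}

```text
time_s: 1.68
position: [0.369, 0.3337, 0.263]
tcp_rot: [[-0.671, 0.741, 0.001], [0.741, 0.671, 0.0], [-0.0, 0.001, -1.0]]
force: [0.5, -0.2, -0.4]
opening: 0.996
```

>>> {"method": "servo_tool", "body": {"increments": [[0,[-47,-16,-7],4.4],[0,[-48,-13,-8],4.4],[0,[-49,-9,-7],4.4],[0,[-49,-5,-8],4.4],[0,[-50,-1,-7],4.4]]}}

```text
time_s: 2.3
position: [0.4669, 0.1053, 0.3001]
tcp_rot: [[-0.344, 0.939, 0.001], [0.939, 0.344, 0.0], [-0.0, 0.001, -1.0]]
force: [-0.6, 1.3, -0.3]
opening: 1.0
```

>>> {"method": "servo_tool", "body": {"increments": [[0,[-49,3,-8],4.4],[0,[-49,6,-7],4.4],[0,[-49,10,-8],4.4],[0,[-47.5,14.4,-7.4],4.4],[0,[0,0,0],0]]}}

```text
time_s: 2.92
position: [0.5468, -0.0786, 0.3304]
tcp_rot: [[-0.042, 0.999, 0.003], [0.999, 0.042, -0.002], [-0.002, 0.002, -1.0]]
force: [-0.2, 0.3, 0.4]
opening: 1.002
```

```bash
cat > look.py <<'E'
from h import *
import sys
def look(name,things,thr=.3):
    st=bot.read_state(); now()
    p,d=bot.capture("wrist"); cv2.imwrite(f"pics/{name}.png",p); C=cloud("wrist",d,st)
    np.savez(f"{name}.npz",p=p,d=d,C=C)
    for t in things:
        for r in bot.trace("wrist",t)[:3]:
            if r["p"]<thr: continue
            Q=C[r["region"]]; Q=Q[~np.isnan(Q).any(1)]
            if len(Q)<8: continue
            z=Q[:,2]; top=Q[z>np.percentile(z,95)-0.006]
            print(t,round(r["p"],2),np.round(r["bbox"]),"z",np.percentile(z,[2,50,98]).round(3),"top",rectfit(top),"all",rectfit(Q),p[r["region"]].mean(0).round())
E
python3 - <<'E'
from look import *
look("w1",["vblocks","offcut_thin","offcut_wide"])
E
```

```text
2.92 [546.8 -78.6 330.4] yaw 92.43 F [-0.2  0.3  0.4] M [-0.04  0.02  0.08] op 1.002 q [-20.  18.  85.  -0.  77. -22.]
vblocks 0.74 [174.  69. 399. 201.] z [0.01  0.013 0.069] top (array([552.9, -43.7]), array([190.2,  99.6]), -11.5) all (array([552.4, -47.6]), array([282.1, 114.1]), -11.7) [131. 198. 218.]
offcut_thin 0.84 [215.  78. 234. 168.] z [0.072 0.086 0.088] top (array([485.2, -26.3]), array([95.1, 18.3]), -88.9) all (array([481.8, -28.3]), array([99.2, 25. ]), -89.0) [ 44.  74. 118.]
offcut_thin 0.8 [100.   2. 121.  79.] z [0.    0.018 0.02 ] top (array([336.6,  63.1]), array([84.7, 19.2]), 87.8) all (array([332. ,  64.5]), array([90.8, 28.6]), 87.8) [189.  94.  46.]
offcut_thin 0.52 [210.  74. 370. 148.] z [0.034 0.062 0.069] top (array([560.3,  -4.8]), array([188.8,  20.2]), -11.6) all (array([557.6, -17.9]), array([188.8,  47.1]), -11.5) [ 92. 144. 176.]
offcut_wide 0.85 [316. 123. 375. 206.] z [0.069 0.088 0.09 ] top (array([621.8, -62.4]), array([95.1, 30.5]), 71.1) all (array([620.3, -76.1]), array([115.3,  50.7]), 84.7) [ 44.  73. 118.]
offcut_wide 0.79 [338.   0. 379.  30.] z [0.001 0.02  0.022] top (array([635.1, 111.3]), array([36.6, 30. ]), 54.5) all (array([634.6, 111.5]), array([36.7, 31.1]), 54.7) [ 29.  36. 214.]
```

View pics/w1.png

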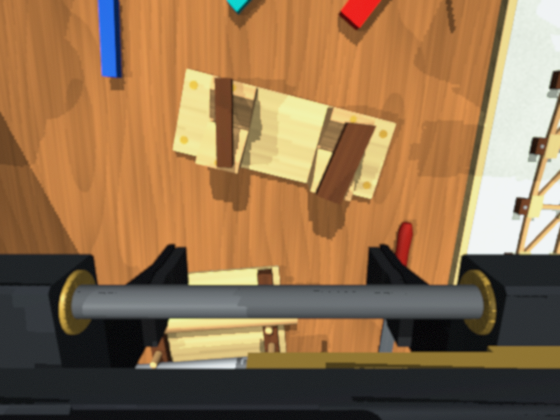

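Brown offcut_thin is at wrist pixel (225,122) and brown offcut_wide at (346,162). Both lie on the blocks, and their colour rules out the blue, turquoise and red ones. I'll go for the thin one first.

Run:
```python
from h import *
plan([485,-26,110],91.1,5)
```

```text
[[0.0,[10.0,-11.0,44.0],np.float64(0.3)],[0.0,[10.0,-11.0,44.0],np.float64(0.3)],[0.0,[10.0,-12.0,44.0],np.float64(0.3)],[0.0,[10.0,-12.0,44.0],np.float64(0.3)],[0.0,[9.9,-11.1,43.7],np.float64(0.3)]]
end [485. -26. 110.] from [ 0.5442 -0.0739  0.3296] yaw 92.8 F [ 0.6  0.9 -0.1]
```

>>> {"method": "servo_tool", "body": {"increments": [[0,[10,-11,44],0.3],[0,[10,-11,44],0.3],[0,[10,-12,44],0.3],[0,[10,-12,44],0.3],[0,[9.9,-11.1,43.7],0.3]]}}

```text
time_s: 3.75
position: [0.4853, -0.0255, 0.1095]
tcp_rot: [[-0.023, 1.0, 0.001], [1.0, 0.023, -0.0], [-0.0, 0.001, -1.0]]
force: [0.5, -0.2, -0.4]
opening: 1.001
```

>>> {"method": "servo_tool", "body": {"increments": [[0,[0,0,0],0],[0,[0,0,0],0]]}}

```text
time_s: 4.0
position: [0.4877, -0.0271, 0.1116]
tcp_rot: [[-0.022, 1.0, 0.003], [1.0, 0.022, -0.001], [-0.001, 0.003, -1.0]]
force: [0.1, -0.4, -0.0]
opening: 1.0
```

Run:
```python
from look import *
look("w2",["offcut_thin"]); now()
plan([485,-26,59],None,3)
```

```text
4.0 [487.7 -27.1 111.6] yaw 91.26 F [ 0.1 -0.4 -0. ] M [-0.03  0.04  0.03] op 1.0 q [-16.  30. 107.  -0.  42. -18.]
offcut_thin 0.84 [ 31.   0.  86. 137.] z [0.002 0.018 0.02 ] top (array([337.4,  64.7]), array([87.4, 19.9]), 88.5) all (array([333.3,  66.2]), array([91.1, 29.4]), 89.8) [180.  85.  34.]
offcut_thin 0.7 [255. 153. 292. 322.] z [0.079 0.086 0.087] top (array([485.6, -26.8]), array([96.4, 18. ]), -88.9) all (array([485.9, -54.9]), array([152.9,  22. ]), -87.4) [ 37.  62. 101.]
offcut_thin 0.68 [267.   2. 312.  26.] z [0.001 0.018 0.02 ] top (array([491.3, 105.6]), array([24.9, 12.4]), 0.5) all (array([491.8, 106.9]), array([28.1, 15.1]), -0.5) [150. 155.  15.]
4.1 [488.4 -27.8 112.2] yaw 91.21 F [-0.5 -0.1  1.1] M [-0.1   0.01  0.04] op 1.0 q [-16.  30. 107.  -0.  42. -18.]
[[0.0,[1.0,-1.0,18.0],0.0],[0.0,[0.0,-1.0,18.0],0.0],[0.0,[0.9,-1.6,17.1],0.0]]
end [485. -26.  59.] from [ 0.4884 -0.0278  0.1122] yaw 91.2 F [-0.5 -0.1  1.1]
```

View pics/w2.png

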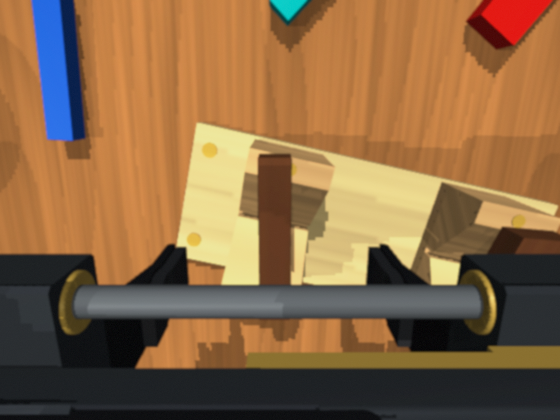

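The thin offcut is at (275,220), between the jaws at x≈185 and 370. I'll descend and close.

>>> {"method": "servo_tool", "body": {"increments": [[0,[1,-1,18],0],[0,[0,-1,18],0],[0,[0,-1,17],0],[0.6,[0,0,0],0],[1,[0,0,0],0]]}}

```text
time_s: 4.72
position: [0.4844, -0.0267, 0.0584]
tcp_rot: [[-0.021, 1.0, 0.003], [1.0, 0.021, -0.001], [-0.001, 0.003, -1.0]]
force: [0.8, -1.1, -0.9]
opening: 0.853
```

>>> {"method": "servo_tool", "body": {"increments": [[1,[0,0,0],0],[1,[0,0,0],0],[1,[0,0,0],0]]}}

```text
time_s: 5.1
position: [0.4833, -0.0263, 0.0575]
tcp_rot: [[-0.021, 1.0, 0.0], [1.0, 0.021, -0.0], [-0.0, 0.0, -1.0]]
force: [0.1, 0.6, -0.9]
opening: 0.515
```

Run:
```python
from h import *
now()
plan([485,-26,190],None,4,1.0)
```

```text
5.1 [483.3 -26.3  57.5] yaw 91.19 F [ 0.1  0.6 -0.9] M [-0.09  0.06 -0.04] op 0.515 q [-16.  36. 110.  -0.  34. -18.]
[[1.0,[0.0,0.0,-33.0],0.0],[1.0,[0.0,1.0,-33.0],0.0],[1.0,[0.0,0.0,-33.0],0.0],[1.0,[0.2,0.8,-33.5],0.0]]
end [485. -26. 190.] from [ 0.4833 -0.0263  0.0575] yaw 91.2 F [ 0.1  0.6 -0.9]
```

Still closing.

>>> {"method": "servo_tool", "body": {"increments": [[1,[0,0,0],0],[1,[0,0,0],0],[1,[0,0,0],0],[1,[0,0,0],0]]}}

```text
time_s: 5.6
position: [0.4832, -0.0263, 0.0572]
tcp_rot: [[-0.021, 1.0, -0.0], [1.0, 0.021, 0.0], [0.0, -0.0, -1.0]]
force: [0.4, -0.5, -0.6]
opening: 0.202
```

>>> {"method": "servo_tool", "body": {"increments": [[1,[0,0,-10],0],[1,[0,0,-30],0],[1,[0,0,-45],0],[1,[0,0,-45],0]]}}

```text
time_s: 6.1
position: [0.4827, -0.0262, 0.1889]
tcp_rot: [[-0.021, 1.0, -0.0], [1.0, 0.021, 0.0], [0.0, -0.0, -1.0]]
force: [0.8, -0.4, -0.7]
opening: 0.203
```

Run:
```python
from look import *
look("w3",["offcut_thin"])
plan([512,345,190],None,9,1.0)
```

```text
6.1 [482.7 -26.2 188.9] yaw 91.18 F [ 0.8 -0.4 -0.7] M [-0.03  0.01  0.02] op 0.203 q [-16.  22. 104.  -0.  54. -18.]
offcut_thin 0.73 [276.   0. 335.  46.] z [0.004 0.018 0.02 ] top (array([500.9, 122.2]), array([46.9, 18.1]), 46.0) all (array([501., 124.]), array([50. , 20.6]), 46.2) [207. 212.  20.]
offcut_thin 0.65 [ 99.  18. 135. 135.] z [0.002 0.018 0.02 ] top (array([337. ,  68.7]), array([95.9, 19.1]), 88.2) all (array([332.4,  69.5]), array([97.2, 28.4]), 88.1) [206. 107.  49.]
offcut_thin 0.59 [250. 172. 301. 351.] z [0.207 0.218 0.219] top (array([482. , -16.5]), array([76.3, 18.1]), -88.8) all (array([482. , -16.5]), array([76.3, 18.1]), -88.8) [ 41.  67. 109.]
[[1.0,[41.0,4.0,0.0],0.0],[1.0,[41.0,4.0,0.0],0.0],[1.0,[41.0,4.0,0.0],0.0],[1.0,[41.0,4.0,0.0],0.0],[1.0,[41.0,3.0,0.0],0.0]]
[[1.0,[42.0,4.0,0.0],0.0],[1.0,[41.0,3.0,0.0],0.0],[1.0,[42.0,4.0,1.0],0.0],[1.0,[41.4,3.5,0.3],0.0]]
end [512. 345. 190.] from [ 0.4863 -0.027   0.1922] yaw 91.2 F [-0.5 -0.7 -0.5]
```

View pics/w3.png

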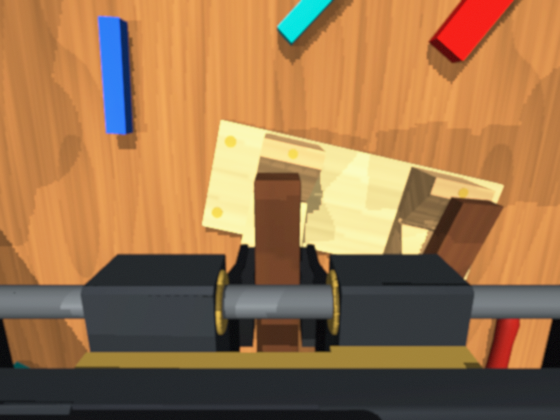

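The thin offcut is held at (277,225). Moving it to the bin.

>>> {"method": "servo_tool", "body": {"increments": [[1,[41,0,0],0],[1,[41,0,0],0],[1,[41,0,0],0],[1,[41,0,0],0],[1,[41,0,0],0]]}}

```text
time_s: 6.82
position: [0.4781, 0.1799, 0.1869]
tcp_rot: [[-0.021, 1.0, -0.001], [1.0, 0.021, -0.0], [-0.0, -0.001, -1.0]]
force: [0.2, 0.6, -0.3]
opening: 0.202
```

>>> {"method": "servo_tool", "body": {"increments": [[1,[41,0,0],0],[1,[41,1,0],0],[1,[41,1,0],0],[1,[37,1,0],0],[1,[0,0,0],0]]}}

```text
time_s: 7.45
position: [0.4779, 0.3408, 0.1867]
tcp_rot: [[-0.024, 1.0, -0.0], [1.0, 0.024, 0.0], [0.0, -0.0, -1.0]]
force: [0.3, -1.0, 0.3]
opening: 0.197
```

Run:
```python
from look import *
look("w4",["bin"])
plan([482,333,40],103,5,1.0)
p,d=bot.capture("top"); cv2.imwrite("pics/t4.png",cv2.resize(p[120:300,100:340],None,fx=3,fy=3))
```

```text
7.45 [477.9 340.8 186.7] yaw 91.39 F [ 0.3 -1.   0.3] M [-0.1   0.06  0.03] op 0.197 q [25. 30. 90.  0. 60. 23.]
bin 0.58 [149.  56. 470. 283.] z [0.004 0.006 0.071] top (array([510.5, 340.1]), array([229.9, 183.6]), 12.6) all (array([514.2, 342.3]), array([287. , 186.4]), 12.7) [163. 165. 161.]
[[1.0,[-1.0,1.0,29.0],np.float64(-2.4)],[1.0,[-1.0,1.0,29.0],np.float64(-2.4)],[1.0,[-1.0,1.0,30.0],np.float64(-2.4)],[1.0,[-1.0,1.0,29.0],np.float64(-2.4)],[1.0,[-1.5,-0.0,29.6],np.float64(-2.4)]]
end [482. 333.  40.] from [0.4777 0.3383 0.1866] yaw 91.2 F [ 0.7 -0.7 -0.8]
```

View pics/w4.png

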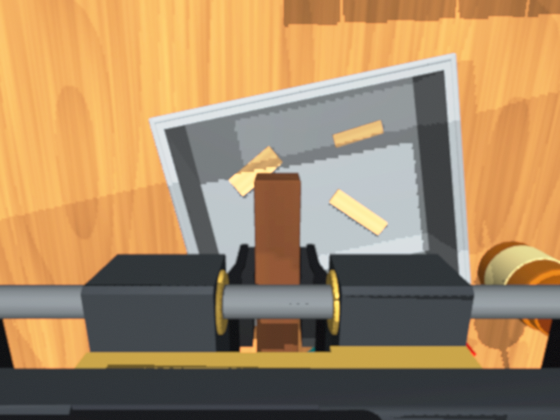

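View pics/t4.png

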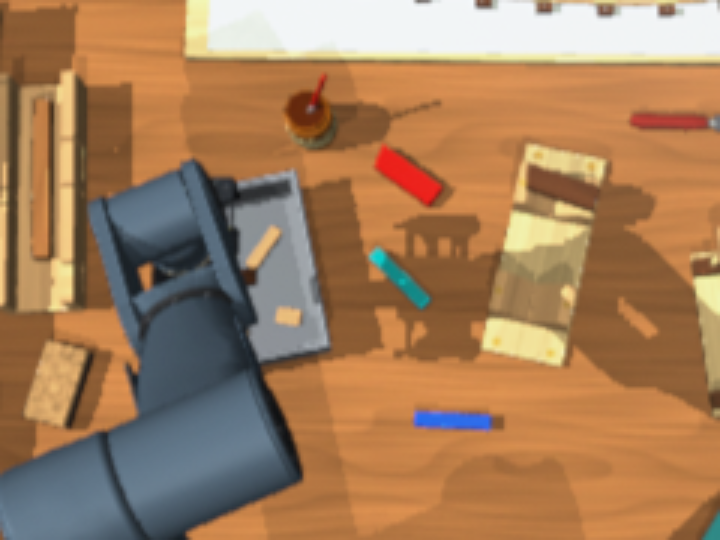

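The offcut hangs over the bin interior (rim corners at (150,120), (455,60)). Lower and release it.

>>> {"method": "servo_tool", "body": {"increments": [[1,[-1,1,29],-2.4],[1,[-1,1,29],-2.4],[1,[-1,1,30],-2.4],[1,[-1,1,29],-2.4],[1,[-1,0,29],-2.4]]}}

```text
time_s: 8.22
position: [0.4833, 0.3325, 0.0405]
tcp_rot: [[-0.228, 0.974, -0.0], [0.974, 0.228, -0.0], [-0.0, -0.0, -1.0]]
force: [0.5, 0.2, -0.3]
opening: 0.208
```

>>> {"method": "servo_tool", "body": {"increments": [[0.6,[0,0,0],0],[0.6,[0,0,0],0],[0.6,[0,0,0],0],[0.6,[0,0,-45],0],[0.3,[0,0,-60],0]]}}

```text
time_s: 8.85
position: [0.4823, 0.3337, 0.1471]
tcp_rot: [[-0.228, 0.974, -0.002], [0.974, 0.228, -0.001], [-0.0, -0.002, -1.0]]
force: [1.3, -0.1, 0.7]
opening: 0.45
```

Run:
```python
from look import *
look("w5",["offcut_thin","bin"])
plan([621.5,-61,180],71.1,12,0.0)
```

```text
8.85 [482.3 333.7 147.1] yaw 103.17 F [ 1.3 -0.1  0.7] M [-0.03  0.   -0.02] op 0.45 q [24. 33. 92.  0. 56. 11.]
offcut_thin 0.69 [260. 142. 290. 258.] z [0.006 0.027 0.031] top (array([481.8, 329.1]), array([96.4, 18.9]), -76.7) all (array([481.4, 325.2]), array([104.9,  23.5]), -77.5) [ 56.  85. 131.]
bin 0.91 [143.  80. 508. 341.] z [0.004 0.006 0.071] top (array([511.3, 336.6]), array([230.3, 190.1]), 12.9) all (array([524.9, 316.9]), array([297.4, 245.8]), 13.2) [157. 159. 155.]
[[0.0,[-35.0,3.0,-2.0],np.float64(2.7)],[0.0,[-35.0,5.0,-2.0],np.float64(2.7)],[0.0,[-34.0,7.0,-3.0],np.float64(2.7)],[0.0,[-34.0,8.0,-2.0],np.float64(2.7)],[0.0,[-33.0,10.0,-3.0],np.float64(2.7)]]
[[0.0,[-33.0,12.0,-2.0],np.float64(2.7)],[0.0,[-32.0,13.0,-3.0],np.float64(2.7)],[0.0,[-32.0,15.0,-2.0],np.float64(2.7)],[0.0,[-31.0,16.0,-3.0],np.float64(2.7)],[0.0,[-30.0,17.0,-2.0],np.float64(2.7)]]
[[0.0,[-29.0,19.0,-3.0],np.float64(2.7)],[0.0,[-29.0,20.2,-2.2],np.float64(2.7)]]
end [621.5 -61.  180. ] from [0.4859 0.3355 0.1512] yaw 103.2 F [ 0.8 -0.1 -0.9]
```

View pics/w5.png

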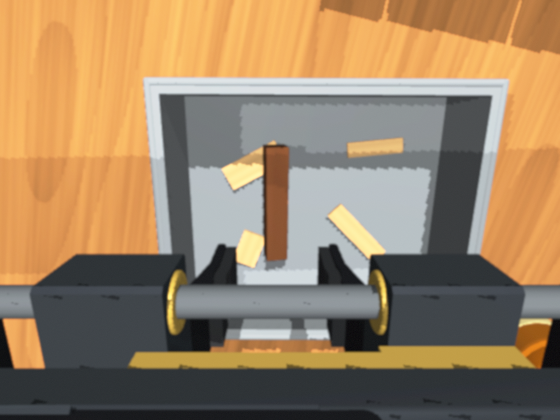

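The thin offcut lies on the bin floor at (276,200). The wide one is next.

>>> {"method": "servo_tool", "body": {"increments": [[0,[-35,3,-2],2.7],[0,[-35,5,-2],2.7],[0,[-34,7,-3],2.7],[0,[-34,8,-2],2.7],[0,[-33,10,-3],2.7]]}}

```text
time_s: 9.62
position: [0.5386, 0.1676, 0.1577]
tcp_rot: [[0.007, 1.0, -0.002], [1.0, -0.007, -0.0], [-0.0, -0.002, -1.0]]
force: [-0.3, 0.9, 0.7]
opening: 0.99
```

>>> {"method": "servo_tool", "body": {"increments": [[0,[-33,12,-2],2.7],[0,[-32,13,-3],2.7],[0,[-32,15,-2],2.7],[0,[-31,16,-3],2.7],[0,[-30,17,-2],2.7]]}}

```text
time_s: 10.25
position: [0.5958, 0.003, 0.1697]
tcp_rot: [[0.24, 0.971, -0.001], [0.971, -0.24, 0.0], [-0.0, -0.001, -1.0]]
force: [-1.0, 0.4, -0.2]
opening: 0.997
```

>>> {"method": "servo_tool", "body": {"increments": [[0,[-29,19,-3],2.7],[0,[-29,20,-2],2.7],[0,[0,0,30],0],[0,[0,0,30],0],[0,[0,0,0],0]]}}

```text
time_s: 10.88
position: [0.6159, -0.0616, 0.1123]
tcp_rot: [[0.329, 0.944, -0.007], [0.944, -0.329, 0.002], [-0.0, -0.007, -1.0]]
force: [-0.8, 0.1, -0.7]
opening: 1.002
```

Run:
```python
from look import *
look("w6",["offcut_wide"])
plan([621.5,-61,60],None,3,0.0)
```

```text
10.88 [615.9 -61.6 112.3] yaw 70.77 F [-0.8  0.1 -0.7] M [-0.07  0.13 -0.03] op 1.002 q [-16.  38.  88.  -0.  55.   3.]
offcut_wide 0.59 [260. 148. 319. 286.] z [0.07  0.088 0.09 ] top (array([626.6, -51.2]), array([73.5, 30. ]), 71.0) all (array([627. , -54.8]), array([79.5, 38.9]), 72.0) [ 41.  68. 111.]
offcut_wide 0.45 [446. 266. 459. 284.] z [-0.     0.015  0.021] top (array([ 725. , -157.1]), array([13.9,  5.5]), 55.8) all (array([ 725.6, -158.9]), array([18.9,  8.5]), 57.9) [ 27.  41. 130.]
[[0.0,[1.0,1.0,18.0],0.0],[0.0,[1.0,1.0,19.0],0.0],[0.0,[0.0,0.4,18.3],0.0]]
end [621.5 -61.   60. ] from [ 0.6186 -0.0621  0.1153] yaw 70.8 F [-0.4  0.5  0.6]
```

View pics/w6.png

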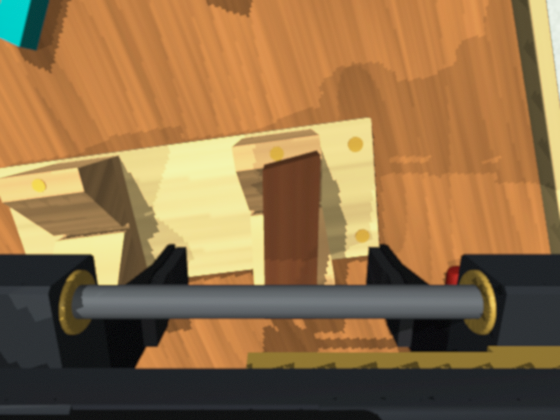

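>>> {"method": "servo_tool", "body": {"increments": [[0,[1,2,18],0],[0,[1,1,19],0],[0.5,[0,1,17],0],[1,[0,0,0],0],[1,[0,0,0],0]]}}

```text
time_s: 11.6
position: [0.6232, -0.0617, 0.0611]
tcp_rot: [[0.329, 0.944, -0.0], [0.944, -0.329, 0.0], [-0.0, -0.0, -1.0]]
force: [0.9, 0.6, 1.1]
opening: 0.745
```

>>> {"method": "servo_tool", "body": {"increments": [[1,[0,0,0],0],[1,[0,0,0],0],[1,[0,0,0],0],[1,[0,0,0],0],[1,[0,0,0],0]]}}

```text
time_s: 12.22
position: [0.6232, -0.0617, 0.0616]
tcp_rot: [[0.329, 0.944, 0.0], [0.944, -0.329, -0.0], [0.0, 0.0, -1.0]]
force: [0.1, 0.1, 2.3]
opening: 0.342
```

>>> {"method": "servo_tool", "body": {"increments": [[1,[0,0,0],0],[1,[0,0,-10],0],[1,[0,0,-30],0],[1,[0,0,-45],0],[1,[0,0,-45],0]]}}

```text
time_s: 12.85
position: [0.6228, -0.0616, 0.1926]
tcp_rot: [[0.329, 0.944, -0.001], [0.944, -0.329, 0.0], [-0.0, -0.001, -1.0]]
force: [-0.2, -0.8, 0.6]
opening: 0.34
```

Run:
```python
from look import *
look("w7",["offcut_wide","vblocks"])
plan([548,348,190],103,12,1.0)
```

```text
12.85 [622.8 -61.6 192.6] yaw 70.78 F [-0.2 -0.8  0.6] M [-0.1   0.08 -0.04] op 0.34 q [-16.  32.  84.   0.  64.   3.]
offcut_wide 0.9 [199.   0. 242.  20.] z [0.002 0.02  0.022] top (array([627.8,  97.6]), array([31.4, 11.6]), -18.2) all (array([629.9, 103.3]), array([30.3, 17. ]), -34.3) [ 28.  35. 194.]
offcut_wide 0.6 [239. 170. 316. 354.] z [0.206 0.219 0.22 ] top (array([625.3, -53.2]), array([78. , 30.3]), 71.0) all (array([ 578.2, -111.8]), array([233.6,  61.6]), 49.1) [34. 57. 94.]
vblocks 0.93 [ 52. 117. 351. 257.] z [0.011 0.013 0.069] top (array([554.5, -36.4]), array([190.6,  85.3]), -11.6) all (array([550.2, -45.2]), array([283.9, 108.4]), -11.6) [123. 188. 208.]
[[1.0,[30.0,-17.0,0.0],np.float64(-2.7)],[1.0,[31.0,-16.0,0.0],np.float64(-2.7)],[1.0,[32.0,-14.0,0.0],np.float64(-2.7)],[1.0,[32.0,-13.0,0.0],np.float64(-2.7)],[1.0,[33.0,-11.0,0.0],np.float64(-2.7)]]
[[1.0,[33.0,-10.0,0.0],np.float64(-2.7)],[1.0,[34.0,-8.0,1.0],np.float64(-2.7)],[1.0,[34.0,-7.0,0.0],np.float64(-2.7)],[1.0,[35.0,-5.0,1.0],np.float64(-2.7)],[1.0,[35.0,-3.0,0.0],np.float64(-2.7)]]
[[1.0,[34.0,-2.0,1.0],np.float64(-2.7)],[1.0,[35.0,-0.5,0.4],np.float64(-2.7)]]
end [548. 348. 190.] from [ 0.625  -0.0621  0.1947] yaw 70.8 F [-0.1  0.5 -0.8]
```

View pics/w7.png

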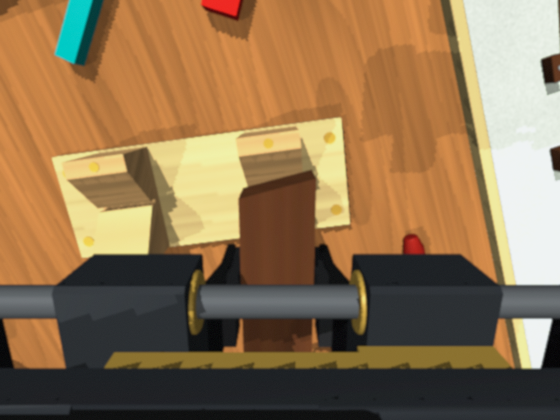

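The wide offcut is held (slanted end at (280,180)). To the bin with it.

>>> {"method": "servo_tool", "body": {"increments": [[1,[30,-17,0],-2.7],[1,[31,-16,0],-2.7],[1,[32,-14,0],-2.7],[1,[32,-13,0],-2.7],[1,[33,-11,0],-2.7]]}}

```text
time_s: 13.62
position: [0.5902, 0.1101, 0.1895]
tcp_rot: [[0.098, 0.995, -0.004], [0.995, -0.098, -0.0], [-0.0, -0.004, -1.0]]
force: [-0.1, 0.6, -0.4]
opening: 0.341
```

>>> {"method": "servo_tool", "body": {"increments": [[1,[33,-10,0],-2.7],[1,[34,-8,1],-2.7],[1,[34,-7,0],-2.7],[1,[35,-5,1],-2.7],[1,[35,-3,0],-2.7]]}}

```text
time_s: 14.25
position: [0.558, 0.2814, 0.1874]
tcp_rot: [[-0.137, 0.991, -0.004], [0.991, 0.137, -0.001], [-0.001, -0.004, -1.0]]
force: [1.2, -0.3, -0.4]
opening: 0.346
```

>>> {"method": "servo_tool", "body": {"increments": [[1,[34,-2,1],-2.7],[1,[35,0,0],-2.7],[1,[0,0,40],0],[1,[0,0,50],0],[1,[0,0,50],0]]}}

```text
time_s: 14.88
position: [0.5453, 0.3483, 0.0456]
tcp_rot: [[-0.229, 0.974, -0.002], [0.974, 0.229, -0.001], [-0.0, -0.002, -1.0]]
force: [-0.1, 0.3, -0.1]
opening: 0.342
```

Run:
```python
from h import *
now()
```

```text
14.88 [545.3 348.3  45.6] yaw 103.21 F [-0.1  0.3 -0.1] M [-0.06 -0.02  0.02] op 0.342 q [23. 45. 86. -0. 50.  9.]
```

>>> {"method": "servo_tool", "body": {"increments": [[0.45,[0,0,0],0],[0.45,[0,0,0],0],[0.45,[0,0,0],0],[0.45,[0,0,-50],0],[0,[0,0,-60],0]]}}

```text
time_s: 15.5
position: [0.5466, 0.3484, 0.1605]
tcp_rot: [[-0.228, 0.974, 0.0], [0.974, 0.228, 0.0], [0.0, 0.0, -1.0]]
force: [0.8, 0.3, -0.2]
opening: 0.601
```

>>> {"method": "servo_tool", "body": {"increments": [[0,[0,0,-60],0],[0,[0,0,0],0]]}}

```text
time_s: 15.75
position: [0.5509, 0.3505, 0.2275]
tcp_rot: [[-0.228, 0.973, 0.016], [0.974, 0.228, 0.007], [0.003, 0.018, -1.0]]
force: [0.9, -0.1, -0.5]
opening: 0.806
```

Run:
```python
from look import *
look("w8",["offcut_wide","offcut_thin","bin"])
C=None
p,d=bot.capture("top"); C=cloud("top",d)
for t in("tube","dowel","rack"):
    for r in bot.trace("top",t)[:1]:
        Q=C[r["region"]];Q=Q[~np.isnan(Q).any(1)];z=Q[:,2]
        m=Q[(z>np.percentile(z,95)-.012)]
        print(t,r["p"],rectfit(m),np.percentile(z,95))
plan([475,-378,200],97,16,0.0)
```

```text
15.75 [550.9 350.5 227.5] yaw 103.2 F [ 0.9 -0.1 -0.5] M [-0.04  0.04  0.  ] op 0.806 q [23. 32. 78.  0. 69.  9.]
offcut_wide 0.85 [306. 330. 352. 352.] z [0.    0.013 0.021] top (array([668.4, 170.2]), array([41.4, 16.3]), 12.0) all (array([663.1, 166.2]), array([54.3, 21.9]), 20.9) [ 29.  43. 205.]
offcut_wide 0.75 [244. 139. 275. 234.] z [0.027 0.029 0.031] top (array([538.2, 342.9]), array([94.8, 29.8]), -76.9) all (array([538.2, 343.2]), array([95.2, 29.8]), -76.9) [ 51.  81. 131.]
offcut_thin 0.8 [174. 319. 248. 367.] z [0.    0.018 0.02 ] top (array([529.9, 212.2]), array([234.8,  67.3]), 80.1) all (array([529.5, 204.8]), array([249.4,  69.7]), 80.0) [190. 197.  25.]
offcut_thin 0.73 [191. 138. 217. 230.] z [0.015 0.027 0.031] top (array([482.1, 329.4]), array([95.7, 18.1]), -77.0) all (array([479.1, 328.8]), array([97. , 23.9]), -77.2) [ 55.  82. 128.]
bin 0.68 [ 88.  87. 363. 282.] z [0.004 0.006 0.071] top (array([510.5, 340.2]), array([230., 183.]), 12.9) all (array([502.2, 340.4]), array([280.8, 186.7]), 12.7) [146. 147. 144.]
tube 0.93 (array([ 475.1, -378.5]), array([24
[... 236 characters left out ...]
loat64(0.4)],[0.0,[-43.0,-14.0,1.0],np.float64(0.4)],[0.0,[-43.0,-14.0,1.0],np.float64(0.4)],[0.0,[-44.0,-14.0,1.0],np.float64(0.4)],[0.0,[-44.0,-13.0,1.0],np.float64(0.4)]]
[[0.0,[-44.0,-13.0,1.0],np.float64(0.4)],[0.0,[-44.0,-13.0,1.0],np.float64(0.4)],[0.0,[-44.0,-13.0,1.0],np.float64(0.4)],[0.0,[-44.0,-12.0,1.0],np.float64(0.4)],[0.0,[-44.0,-12.0,1.0],np.float64(0.4)]]
[[0.0,[-44.0,-12.0,1.0],np.float64(0.4)],[0.0,[-44.0,-11.0,1.0],np.float64(0.4)],[0.0,[-44.0,-11.0,1.0],np.float64(0.4)],[0.0,[-44.0,-11.0,2.0],np.float64(0.4)],[0.0,[-44.0,-10.0,1.0],np.float64(0.4)]]
[[0.0,[-44.9,-10.0,1.7],np.float64(0.4)]]
end [ 475. -378.  200.] from [0.5459 0.3482 0.2166] yaw 103.2 F [ 0.  -0.7  0.1]
```

View pics/w8.png

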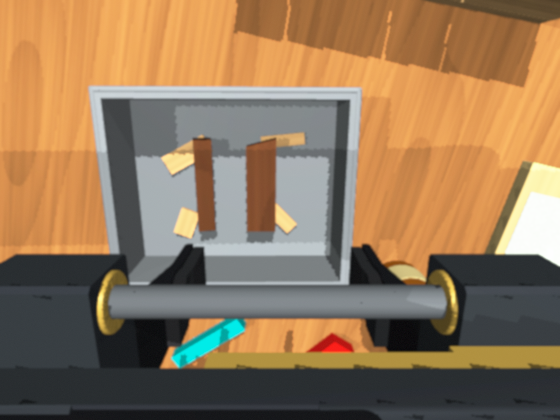

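Both brown offcuts lie in the bin at (205,185) and (262,185). For the tube, the bright white-grey cylinder at top pixel (373,222) is the aluminium one. The pale yellow one at (347,228) is the dowel.

Run:
```python
from h import *
plan([420,-378,270],6.5,15,0.0)
```

```text
[[0.0,[-45.0,-19.0,-3.0],np.float64(6.4)],[0.0,[-47.0,-14.0,-4.0],np.float64(6.4)],[0.0,[-48.0,-9.0,-3.0],np.float64(6.4)],[0.0,[-49.0,-3.0,-4.0],np.float64(6.4)],[0.0,[-49.0,2.0,-3.0],np.float64(6.4)]]
[[0.0,[-49.0,8.0,-4.0],np.float64(6.4)],[0.0,[-47.0,13.0,-3.0],np.float64(6.4)],[0.0,[-46.0,18.0,-4.0],np.float64(6.4)],[0.0,[-43.0,23.0,-3.0],np.float64(6.4)],[0.0,[-41.0,28.0,-4.0],np.float64(6.4)]]
[[0.0,[-37.0,32.0,-3.0],np.float64(6.4)],[0.0,[-33.0,36.0,-4.0],np.float64(6.4)],[0.0,[-29.0,40.0,-3.0],np.float64(6.4)],[0.0,[-25.0,43.0,-4.0],np.float64(6.4)],[0.0,[-19.1,45.3,-3.2],np.float64(6.4)]]
end [ 420. -378.  270.] from [0.5459 0.3482 0.2166] yaw 103.2 F [ 0.  -0.7  0.1]
```

>>> {"method": "servo_tool", "body": {"increments": [[0,[-45,-19,-3],6.4],[0,[-47,-14,-4],6.4],[0,[-48,-9,-3],6.4],[0,[-49,-3,-4],6.4],[0,[-49,2,-3],6.4]]}}

```text
time_s: 16.77
position: [0.5042, 0.1058, 0.2347]
tcp_rot: [[0.326, 0.945, -0.001], [0.945, -0.326, -0.0], [-0.0, -0.001, -1.0]]
force: [1.0, -1.8, 0.4]
opening: 1.003
```

>>> {"method": "servo_tool", "body": {"increments": [[0,[-49,8,-4],6.4],[0,[-47,13,-3],6.4],[0,[-46,18,-4],6.4],[0,[-43,23,-3],6.4],[0,[-41,28,-4],6.4]]}}

```text
time_s: 17.4
position: [0.4617, -0.1366, 0.2527]
tcp_rot: [[0.777, 0.629, -0.001], [0.629, -0.777, 0.001], [-0.0, -0.001, -1.0]]
force: [0.7, -0.4, 0.4]
opening: 1.002
```

>>> {"method": "servo_tool", "body": {"increments": [[0,[-37,32,-3],6.4],[0,[-33,36,-4],6.4],[0,[-29,40,-3],6.4],[0,[-25,43,-4],6.4],[0,[-19,45,-3],6.4]]}}

```text
time_s: 18.02
position: [0.4201, -0.3789, 0.2695]
tcp_rot: [[0.993, 0.121, -0.001], [0.121, -0.993, 0.001], [-0.001, -0.001, -1.0]]
force: [0.8, -0.0, 0.5]
opening: 0.996
```

>>> {"method": "servo_tool", "body": {"increments": [[0,[0,0,0],0],[0,[0,0,0],0],[0,[0,0,0],0]]}}

```text
time_s: 18.4
position: [0.4208, -0.3758, 0.2698]
tcp_rot: [[0.992, 0.127, -0.001], [0.127, -0.992, 0.002], [-0.001, -0.002, -1.0]]
force: [-0.6, -0.2, 0.5]
opening: 0.999
```

Run:
```python
from look import *
look("w9",["tube","dowel","rack"]); now()
```

```text
18.4 [ 420.8 -375.8  269.8] yaw 7.28 F [-0.6 -0.2  0.5] M [ 0.    0.14 -0.04] op 0.999 q [-53.  23.  88.   0.  70.  30.]
tube 0.88 [276.   0. 305. 246.] z [0.051 0.062 0.065] top (array([ 469.1, -383.9]), array([239.7,  28.6]), 7.0) all (array([ 469.8, -384. ]), array([241.1,  36.4]), 7.5) [221. 220. 217.]
dowel 0.9 [174.   0. 222. 249.] z [0.049 0.062 0.065] top (array([ 455.5, -293.6]), array([243.9,  28.6]), 7.2) all (array([ 444.3, -289.3]), array([272.7,  46.3]), 7.3) [127. 192. 216.]
rack 0.77 [154.  29. 340. 220.] z [0.006 0.009 0.054] top (array([ 463.7, -338.2]), array([187.6, 150.7]), 7.4) all (array([ 463. , -338.7]), array([214.6, 197.5]), 6.8) [106. 158. 180.]
18.6 [ 421.  -376.5  270.3] yaw 7.27 F [ 0.7  0.2 -0.3] M [-0.04  0.16  0.01] op 1.001 q [-53.  23.  88.   0.  70.  30.]
```

View pics/w9.png

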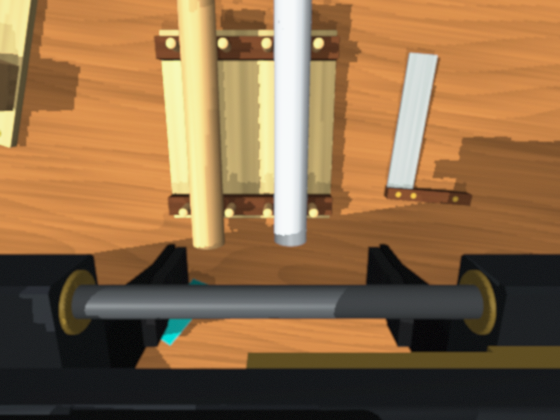

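The aluminium tube is at (291,120), bright grey with an end at (290,240). The dowel is at (200,120). The top and wrist y values differ by about 5 mm, so I'll do cylinder fits from each camera.

```bash
cat >> h.py <<'E'
from scipy.optimize import least_squares
def cylfit(Q,yaw0,r=0.018):
    """fit axis: y offset, z, yaw, pitch; radius fixed"""
    Q=Q[~np.isnan(Q).any(1)]; Q=Q[Q[:,2]>Q[:,2].max()-0.02] if False else Q
    c0=np.median(Q,0); c0[2]=np.percentile(Q[:,2],90)-r
    a0=np.radians(yaw0)
    def ax(p):
        a=a0+p[2]; return np.array([np.cos(a)*np.cos(p[3]),np.sin(a)*np.cos(p[3]),np.sin(p[3])])
    n=np.array([-np.sin(a0),np.cos(a0),0])
    def f(p):
        c=c0+n*p[0]+[0,0,p[1]]; return (np.linalg.norm(np.cross(Q-c,ax(p)),axis=1)-r)
    s=least_squares(f,[0,0,0,0],loss="soft_l1",f_scale=0.001)
    c=c0+n*s.x[0]+np.array([0,0,s.x[1]]); a=ax(s.x); t=(Q-c)@a
    lo,hi=np.percentile(t,[.5,99.5])
    print("cyl c",(c+a*(lo+hi)/2).round(4),"len",round(hi-lo,4),"yaw",np.degrees(a0+s.x[2]).round(2),"pitch",np.degrees(s.x[3]).round(2),"rms",np.sqrt(np.mean(f(s.x)**2)).round(4),"at x475 y",(c+a*(0.475-c[0])/a[0])[1].round(4))
    return c,a
E
python3 - <<'E'
from look import *
st=bot.read_state()
for n in("wrist","top","side"):
    p,d=bot.capture(n); C=cloud(n,d,st)
    for t in("tube","dowel"):
        for r in bot.trace(n,t)[:1]:
            m=cv2.erode(r["region"].astype(np.uint8),np.ones((3,3)))>0
            Q=C[m];Q=Q[~np.isnan(Q).any(1)]; Q=Q[Q[:,2]>.045]; print(n,t,round(r["p"],2),len(Q)); cylfit(Q,7)
now()
E
```

```text
wrist dowel 0.97 7942
cyl c [ 0.4572 -0.2926  0.0459] len 0.2393 yaw 7.2 pitch -0.05 rms 0.0007 at x475 y -0.2904
top tube 0.75 98
cyl c [ 0.4723 -0.3786  0.0475] len 0.2445 yaw 5.62 pitch -0.61 rms 0.0045 at x475 y -0.3783
top dowel 0.56 213
cyl c [ 0.5225 -0.2818  0.0454] len 0.113 yaw 10.03 pitch -1.28 rms 0.0048 at x475 y -0.2902
side tube 0.89 334
cyl c [ 0.4796 -0.3796  0.0442] len 0.237 yaw 7.62 pitch -0.43 rms 0.0035 at x475 y -0.3802
side dowel 0.94 423
cyl c [ 0.462  -0.2903  0.0453] len 0.2397 yaw 6.65 pitch 0.12 rms 0.0034 at x475 y -0.2888
19.05 [ 420.7 -377.5  270.3] yaw 7.18 F [ 0.6 -0.1 -0.9] M [-0.06  0.17 -0.01] op 1.0 q [-53.  23.  88.  -0.  70.  30.]
```

Run:
```python
from look import *
plan([474.5,-382.5,95],7.2,5,0.0)
```

```text
[[0.0,[11.0,2.0,35.0],np.float64(-0.0)],[0.0,[10.0,2.0,35.0],np.float64(-0.0)],[0.0,[11.0,3.0,35.0],np.float64(-0.0)],[0.0,[10.0,2.0,35.0],np.float64(-0.0)],[0.0,[10.7,2.7,35.3],np.float64(-0.0)]]
end [ 474.5 -382.5   95. ] from [ 0.4207 -0.3775  0.2703] yaw 7.2 F [ 0.6 -0.1 -0.9]
```

>>> {"method": "servo_tool", "body": {"increments": [[0,[11,2,35],0],[0,[10,2,35],0],[0,[11,3,35],0],[0,[10,2,35],0],[0,[10.7,2.7,35],0]]}}

```text
time_s: 19.68
position: [0.4749, -0.3827, 0.0941]
tcp_rot: [[0.992, 0.125, 0.0], [0.125, -0.992, -0.0], [0.0, 0.0, -1.0]]
force: [0.4, -0.6, -0.0]
opening: 0.997
```

>>> {"method": "servo_tool", "body": {"increments": [[0,[0,0,0],0],[0,[0,0,0],0],[0,[0,0,0],0]]}}

```text
time_s: 20.05
position: [0.4749, -0.3834, 0.0971]
tcp_rot: [[0.992, 0.125, 0.002], [0.125, -0.992, -0.002], [0.002, 0.003, -1.0]]
force: [0.1, -0.0, -0.5]
opening: 0.999
```

Run:
```python
from look import *
look("w10",["tube","dowel"])
z=np.load("w10.npz")
C=z["C"]
for t in("tube","dowel"):
    for r in bot.trace("wrist",t)[:1]:
        m=cv2.erode(r["region"].astype(np.uint8),np.ones((3,3)))>0
        Q=C[m];Q=Q[~np.isnan(Q).any(1)]; Q=Q[(Q[:,2]>.045)&(Q[:,2]<.067)]; print(t,round(r["p"],2),len(Q)); cylfit(Q,7)
plan([474.5,-382.5,28],7.2,3,0.0)
```

```text
20.05 [ 474.9 -383.4   97.1] yaw 7.17 F [ 0.1 -0.  -0.5] M [-0.02  0.19  0.03] op 0.999 q [-49.  38.  90.  -0.  51.  33.]
tube 0.97 [243.   0. 310. 352.] z [0.051 0.062 0.065] top (array([ 497.4, -380.4]), array([203.4,  29. ]), 7.3) all (array([ 501.4, -378.5]), array([224. ,  39.7]), 7.7) [207. 205. 202.]
dowel 0.9 [ 63.   5. 168. 368.] z [0.043 0.061 0.065] top (array([ 481.6, -319.3]), array([211.4,  84.7]), 7.4) all (array([ 480.8, -304.7]), array([240.6, 114.2]), 8.2) [113. 172. 198.]
tube 0.97 18348
cyl c [ 0.4986 -0.3804  0.0462] len 0.1984 yaw 7.19 pitch -0.06 rms 0.0005 at x475 y -0.3833
dowel 0.9 17682
cyl c [ 0.4775 -0.2902  0.046 ] len 0.2094 yaw 7.19 pitch -0.07 rms 0.0006 at x475 y -0.2905
[[0.0,[-0.0,-0.0,23.0],np.float64(-0.0)],[0.0,[-0.0,-0.0,23.0],np.float64(-0.0)],[0.0,[-0.1,-0.3,22.1],np.float64(-0.0)]]
end [ 474.5 -382.5   28. ] from [ 0.4746 -0.3827  0.0961] yaw 7.2 F [ 0.1  0.5 -0.3]
```

View pics/w10.png

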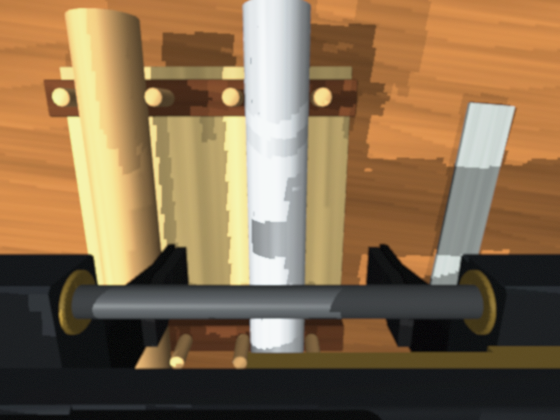

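The tube is centred between the jaws (275,300), and the dowel at (130,200) is clear of the left finger. Descend and grip.

>>> {"method": "servo_tool", "body": {"increments": [[0,[0,0,23],0],[0,[0,0,23],0],[0,[0,0,22],0],[0,[0,0,0],0],[0.5,[0,0,0],0]]}}

```text
time_s: 20.92
position: [0.4749, -0.3829, 0.028]
tcp_rot: [[0.992, 0.125, 0.001], [0.125, -0.992, -0.001], [0.001, 0.001, -1.0]]
force: [-0.2, 0.7, 1.0]
opening: 0.952
```

>>> {"method": "servo_tool", "body": {"increments": [[1,[0,0,0],0],[1,[0,0,0],0],[1,[0,0,0],0],[1,[0,0,0],0],[1,[0,0,0],0]]}}

```text
time_s: 21.55
position: [0.4746, -0.3826, 0.0273]
tcp_rot: [[0.992, 0.125, 0.0], [0.125, -0.992, -0.0], [0.0, 0.0, -1.0]]
force: [-0.2, -0.7, -2.1]
opening: 0.408
```

>>> {"method": "servo_tool", "body": {"increments": [[1,[0,0,0],0],[1,[0,0,0],0],[1,[0,0,0],0]]}}

```text
time_s: 21.92
position: [0.4746, -0.3826, 0.0273]
tcp_rot: [[0.992, 0.125, 0.0], [0.125, -0.992, -0.0], [0.0, 0.0, -1.0]]
force: [0.4, 0.3, 0.8]
opening: 0.404
```

Run:
```python
from h import *
now()
z=np.load("w7.npz");
```

```text
21.93 [ 474.6 -382.6   27.3] yaw 7.19 F [0.4 0.3 0.8] M [-0.18  0.19 -0.02] op 0.404 q [-49.  44.  92.  -0.  44.  33.]
```

>>> {"method": "servo_tool", "body": {"increments": [[1,[0,0,-6],0],[1,[0,0,-15],0],[1,[0,0,-30],0],[1,[0,0,-40],0],[1,[0,0,-40],0]]}}

```text
time_s: 22.55
position: [0.4743, -0.3821, 0.1602]
tcp_rot: [[0.992, 0.125, 0.0], [0.125, -0.992, 0.0], [0.0, -0.0, -1.0]]
force: [0.3, 0.2, -2.6]
opening: 0.404
```

Run:
```python
from h import *
now()
plan([525,-150,290],80,12,1.0)
p,d=bot.capture("side"); cv2.imwrite("pics/s11.png",cv2.resize(p[100:300,150:400],None,fx=3,fy=3))
```

```text
22.55 [ 474.3 -382.1  160.2] yaw 7.18 F [ 0.3  0.2 -2.6] M [-0.14  0.17 -0.01] op 0.404 q [-49.  33.  88.   0.  59.  33.]
[[1.0,[7.0,-19.0,-11.0],np.float64(-6.1)],[1.0,[9.0,-18.0,-11.0],np.float64(-6.1)],[1.0,[10.0,-17.0,-11.0],np.float64(-6.1)],[1.0,[12.0,-16.0,-11.0],np.float64(-6.1)],[1.0,[14.0,-14.0,-11.0],np.float64(-6.1)]]
[[1.0,[15.0,-13.0,-11.0],np.float64(-6.1)],[1.0,[16.0,-11.0,-11.0],np.float64(-6.1)],[1.0,[17.0,-9.0,-11.0],np.float64(-6.1)],[1.0,[18.0,-7.0,-10.0],np.float64(-6.1)],[1.0,[19.0,-5.0,-11.0],np.float64(-6.1)]]
[[1.0,[20.0,-3.0,-10.0],np.float64(-6.1)],[1.0,[20.0,-1.6,-10.8],np.float64(-6.1)]]
end [ 525. -150.  290.] from [ 0.4743 -0.3821  0.1602] yaw 7.2 F [ 0.3  0.2 -2.6]
```

View pics/s11.png

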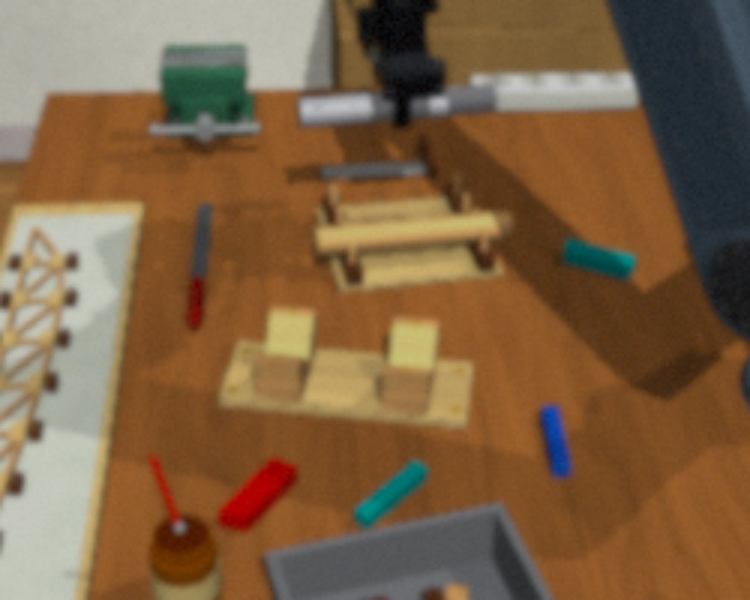

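The tube is lifted and centred in the hand at (400,105), and the dowel is still in the rack at (410,232).

>>> {"method": "servo_tool", "body": {"increments": [[1,[7,-19,-11],-6.1],[1,[9,-18,-11],-6.1],[1,[10,-17,-11],-6.1],[1,[12,-16,-11],-6.1],[1,[14,-14,-11],-6.1]]}}

```text
time_s: 23.22
position: [0.4958, -0.2839, 0.2141]
tcp_rot: [[0.789, 0.614, 0.0], [0.614, -0.789, 0.0], [0.0, 0.0, -1.0]]
force: [-0.2, -0.1, -2.1]
opening: 0.405
```

>>> {"method": "servo_tool", "body": {"increments": [[1,[15,-13,-11],-6.1],[1,[16,-11,-11],-6.1],[1,[17,-9,-11],-6.1],[1,[18,-7,-10],-6.1],[1,[19,-5,-11],-6.1]]}}

```text
time_s: 23.85
position: [0.5163, -0.1887, 0.2679]
tcp_rot: [[0.368, 0.93, -0.0], [0.93, -0.368, 0.0], [0.0, -0.0, -1.0]]
force: [0.2, -0.2, -1.9]
opening: 0.405
```

>>> {"method": "servo_tool", "body": {"increments": [[1,[20,-3,-10],-6.1],[1,[20,-2,-11],-6.1],[1,[0,0,0],0],[1,[0,0,0],0],[1,[0,0,0],0]]}}

```text
time_s: 24.48
position: [0.5244, -0.1508, 0.2877]
tcp_rot: [[0.169, 0.986, -0.001], [0.986, -0.169, 0.0], [-0.0, -0.001, -1.0]]
force: [-0.3, -0.3, -2.7]
opening: 0.405
```

>>> {"method": "servo_tool", "body": {"increments": [[1,[0,0,0],0],[1,[0,0,0],0]]}}

```text
time_s: 24.72
position: [0.5247, -0.1506, 0.288]
tcp_rot: [[0.168, 0.986, -0.001], [0.986, -0.168, 0.0], [0.0, -0.001, -1.0]]
force: [-0.2, 0.0, -1.9]
opening: 0.408
```

Run:
```python
from look import *
now()
look("w12",["tube","vblocks"]); now()
```

```text
24.73 [ 524.7 -150.6  288. ] yaw 80.33 F [-0.2  0.  -1.9] M [-0.1   0.02 -0.01] op 0.408 q [-28.  20.  89.  -0.  71. -18.]
24.73 [ 524.7 -150.6  288. ] yaw 80.33 F [-0.2  0.  -1.9] M [-0.1   0.02 -0.01] op 0.408 q [-28.  20.  89.  -0.  71. -18.]
tube 0.88 [227.   1. 326. 352.] z [0.312 0.323 0.326] top (array([ 531. , -110.6]), array([132.6,  28.3]), 80.1) all (array([ 514.5, -200.7]), array([388.7, 116.2]), 80.3) [206. 204. 200.]
tube 0.61 [191. 252. 339. 354.] z [0.005 0.009 0.313] top (array([ 526.5, -257.7]), array([285.2,  25.6]), -81.7) all (array([ 460.2, -279.4]), array([307.4, 166.1]), -81.1) [118. 177. 195.]
vblocks 0.7 [163.   7. 413. 122.] z [0.011 0.042 0.069] top (array([553.1, -43.7]), array([190.3, 100.2]), -11.6) all (array([554.3, -37.5]), array([284.2, 119.2]), -11.3) [124. 191. 213.]
24.88 [ 524.8 -150.4  288.1] yaw 80.37 F [ 0.5  1.3 -1.4] M [-0.05  0.1  -0.01] op 0.407 q [-28.  20.  89.  -0.  71. -18.]
```

View pics/w12.png

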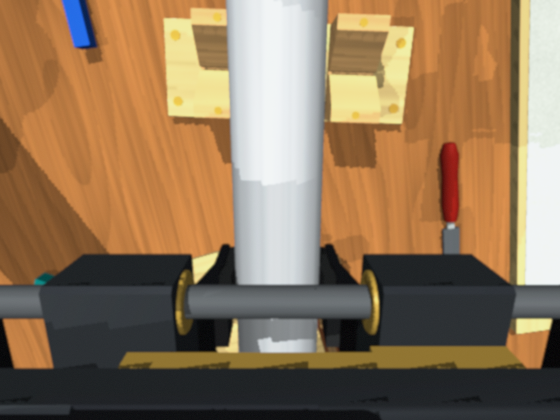

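```bash
cat > vfit.py <<'E'
from h import *
def vfit(C,c0=(553.1,-43.7),yaw0=-11.6):
    Q=C.reshape(-1,3); Q=Q[~np.isnan(Q).any(1)]*1000
    p=np.array([c0[0],c0[1],yaw0,0.])
    def loc(p,Q):
        a=np.radians(p[2]); d=Q[:,:2]-p[:2]
        return d@[np.cos(a),np.sin(a)], d@[-np.sin(a),np.cos(a)]
    for it in range(3):
        x,y=loc(p,Q); h=32+abs(y)
        m=(abs(abs(x)-70)<21)&(abs(y)<33)&(abs(y)>3)&(abs(Q[:,2]-h)<8); S=Q[m]
        sg=np.sign(y[m])
        f=lambda q:(S[:,2]-q[1]-32-sg*loc([p[0]+q[0]*-np.sin(np.radians(q[2])),p[1]+q[0]*np.cos(np.radians(q[2])),q[2]],S)[1])/1.414
        s=least_squares(f,[0,p[3],p[2]],loss="soft_l1",f_scale=1)
        a=np.radians(s.x[2]); p=np.array([p[0]-s.x[0]*np.sin(a),p[1]+s.x[0]*np.cos(a),s.x[2],s.x[1]])
    x,y=loc(p,Q); m=(abs(Q[:,2]-68)<3)&(abs(y)<52)&(abs(x)<105)
    print("n",len(S),(sg>0).sum(),"c",p[:2].round(1),"yaw",p[2].round(2),"dz",p[3].round(2),"rms",np.sqrt(np.mean(s.fun**2)).round(2),"top x' range",np.percentile(x[m],[.5,99.5]).round(1),"y'",np.percentile(y[m],[.5,99.5]).round(1))
    return p
if __name__=="__main__":
    for w in("w1","w12"): vfit(np.load(w+".npz")["C"])
E
python3 vfit.py
python3 - <<'E'
from h import *
from vfit import vfit
p,d=bot.capture("side"); vfit(cloud("side",d))
st=bot.read_state()
z=np.load("w12.npz");C=z["C"]; Q=C.reshape(-1,3);Q=Q[~np.isnan(Q).any(1)]
Q=Q[(Q[:,2]>.28)&(Q[:,2]<.335)&(Q[:,1]>-.13)]
cylfit(Q,80); R=st["tcp_rot"]; print("hold",st["position"]+R[:,2]*bot.hold_point_z, "end along x tool",np.percentile((Q-st["position"])@R[:,0],99.9))
E
```

```text
n 1362 696 c [553.1 -43.9] yaw -11.56 dz 0.16 rms 0.7 top x' range [-94.9  94.1] y' [-49.8  49.9]
n 4464 2502 c [553.1 -43.8] yaw -11.55 dz 0.12 rms 0.62 top x' range [-94.7  94.5] y' [-49.9  49.8]
n 250 2 c [553.6 -41.2] yaw -11.59 dz -0.39 rms 2.31 top x' range [-92.5  96.6] y' [-51.3  51.8]
cyl c [ 0.5349 -0.0879  0.3068] len 0.0859 yaw 80.34 pitch -0.01 rms 0.0005 at x475 y -0.4397
hold [ 0.52480984 -0.15029138  0.30690259] end along x tool 0.1073275240950296
```

Run:
```python
from h import *
plan([553,-43.8,130],-11.55,12,1.0)
```

```text
[[1.0,[9.0,1.0,13.0],np.float64(7.7)],[1.0,[9.0,-0.0,13.0],np.float64(7.7)],[1.0,[9.0,-2.0,13.0],np.float64(7.7)],[1.0,[9.0,-3.0,13.0],np.float64(7.7)],[1.0,[8.0,-4.0,13.0],np.float64(7.7)]]
[[1.0,[8.0,-5.0,13.0],np.float64(7.7)],[1.0,[7.0,-6.0,13.0],np.float64(7.7)],[1.0,[6.0,-7.0,13.0],np.float64(7.7)],[1.0,[5.0,-8.0,14.0],np.float64(7.7)],[1.0,[4.0,-8.0,13.0],np.float64(7.7)]]
[[1.0,[3.0,-9.0,14.0],np.float64(7.7)],[1.0,[1.6,-8.6,13.2],np.float64(7.7)]]
end [553.  -43.8 130. ] from [ 0.5248 -0.1503  0.2882] yaw 80.4 F [-0.4 -0.  -3. ]
```

>>> {"method": "servo_tool", "body": {"increments": [[1,[9,1,13],7.7],[1,[9,0,13],7.7],[1,[9,-2,13],7.7],[1,[9,-3,13],7.7],[1,[8,-4,13],7.7]]}}

```text
time_s: 25.55
position: [0.5367, -0.1057, 0.2229]
tcp_rot: [[0.747, 0.664, 0.0], [0.664, -0.747, -0.0], [0.0, 0.0, -1.0]]
force: [-0.4, 0.4, -1.6]
opening: 0.401
```

>>> {"method": "servo_tool", "body": {"increments": [[1,[8,-5,13],7.7],[1,[7,-6,13],7.7],[1,[6,-7,13],7.7],[1,[5,-8,14],7.7],[1,[4,-8,13],7.7]]}}

```text
time_s: 26.18
position: [0.5486, -0.061, 0.1569]
tcp_rot: [[0.999, 0.055, 0.0], [0.055, -0.999, -0.0], [0.0, 0.0, -1.0]]
force: [0.8, -0.5, -2.3]
opening: 0.407
```

>>> {"method": "servo_tool", "body": {"increments": [[1,[3,-9,14],7.7],[1,[1.6,-8.6,13],7.7],[1,[0,0,0],0],[1,[0,0,0],0],[1,[0,0,0],0]]}}

```text
time_s: 26.8
position: [0.5535, -0.0442, 0.131]
tcp_rot: [[0.978, -0.207, 0.001], [-0.207, -0.978, -0.001], [0.002, 0.0, -1.0]]
force: [-1.2, -0.5, -1.0]
opening: 0.406
```

Run:
```python
from look import *
from vfit import vfit
look("w13",["tube","vblocks"])
plan([553,-43.8,60],-11.55,4,1.0)
```

```text
26.8 [553.5 -44.2 131. ] yaw -11.97 F [-1.2 -0.5 -1. ] M [-0.04  0.19 -0.  ] op 0.406 q [-16.  32.  97.  -0.  51.  86.]
tube 0.92 [230.   0. 327. 353.] z [0.156 0.166 0.169] top (array([593.3, -52.9]), array([132.5,  27.9]), -11.9) all (array([587.7, -46.5]), array([231.5,  71.4]), -15.2) [186. 184. 180.]
vblocks 0.78 [192.  11. 362. 350.] z [0.011 0.061 0.069] top (array([553.7, -43.9]), array([190.4, 100.4]), -11.6) all (array([553.7, -44.2]), array([274.9, 109.2]), -11.5) [129. 196. 221.]
[[1.0,[-0.0,-0.0,18.0],np.float64(-0.1)],[1.0,[-0.0,-0.0,18.0],np.float64(-0.1)],[1.0,[-0.0,-0.0,17.0],np.float64(-0.1)],[1.0,[-0.3,-0.2,17.7],np.float64(-0.1)]]
end [553.  -43.8  60. ] from [ 0.5532 -0.044   0.1307] yaw -12.0 F [-0.1  0.2 -1.7]
```

View pics/w13.png

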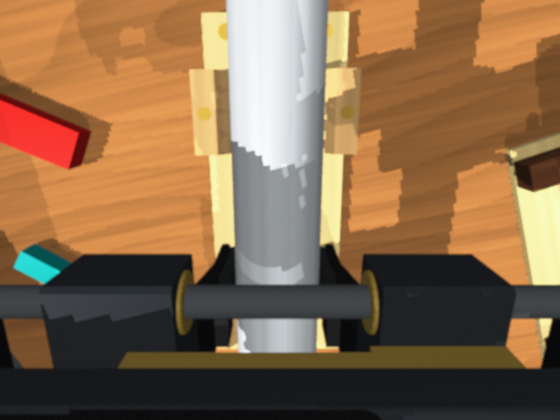

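The tube is aligned above the Vs at (275,150), symmetric between cheek tops at (205,110) and (345,110). Lowering.

>>> {"method": "servo_tool", "body": {"increments": [[1,[0,0,18],-0.1],[1,[0,0,18],-0.1],[1,[0,0,18],-0.1],[1,[0,0,18],-0.1],[1,[0,0,8],0]]}}

```text
time_s: 27.58
position: [0.5526, -0.0438, 0.0495]
tcp_rot: [[0.98, -0.201, -0.001], [-0.201, -0.98, 0.0], [-0.001, -0.0, -1.0]]
force: [0.9, 0.3, -1.4]
opening: 0.402
```

>>> {"method": "servo_tool", "body": {"increments": [[1,[0,0,0],0],[1,[0,0,0],0]]}}

```text
time_s: 27.82
position: [0.5536, -0.0439, 0.0509]
tcp_rot: [[0.98, -0.201, 0.001], [-0.201, -0.98, -0.0], [0.001, 0.0, -1.0]]
force: [-1.2, -0.4, -1.7]
opening: 0.401
```

Run:
```python
from h import *
now()
```

```text
27.82 [553.6 -43.9  50.9] yaw -11.61 F [-1.2 -0.4 -1.7] M [-0.03  0.11 -0.05] op 0.401 q [-16.  40. 100.  -0.  41.  86.]
```

Contact is expected at TCP z≈38.8, so small steps from here.

>>> {"method": "servo_tool", "body": {"increments": [[1,[0,0,4],0],[1,[0,0,4],0],[1,[0,0,2],0],[1,[0,0,0],0]]}}

```text
time_s: 28.32
position: [0.5528, -0.0437, 0.04]
tcp_rot: [[0.98, -0.201, -0.001], [-0.201, -0.98, 0.0], [-0.001, -0.0, -1.0]]
force: [0.3, 1.4, -1.7]
opening: 0.404
```

>>> {"method": "servo_tool", "body": {"increments": [[1,[0,0,1],0],[1,[0,0,0],0]]}}

```text
time_s: 28.58
position: [0.553, -0.0437, 0.0392]
tcp_rot: [[0.98, -0.201, -0.0], [-0.201, -0.98, -0.0], [-0.0, 0.0, -1.0]]
force: [0.7, 0.0, -1.5]
opening: 0.407
```

>>> {"method": "servo_tool", "body": {"increments": [[1,[0,0,1],0],[1,[0,0,0],0]]}}

```text
time_s: 28.82
position: [0.5532, -0.0436, 0.0387]
tcp_rot: [[0.98, -0.201, 0.001], [-0.201, -0.98, -0.0], [0.001, -0.0, -1.0]]
force: [-1.3, 1.2, 2.5]
opening: 0.405
```

Run:
```python
from h import *
now()
```

```text
28.82 [553.2 -43.6  38.7] yaw -11.61 F [-1.3  1.2  2.5] M [0.11 0.36 0.  ] op 0.405 q [-16.  41. 100.   0.  39.  86.]
```

>>> {"method": "servo_tool", "body": {"increments": [[1,[0,0,0.5],0],[1,[0,0,0],0]]}}

```text
time_s: 29.08
position: [0.5532, -0.0436, 0.0387]
tcp_rot: [[0.98, -0.201, 0.001], [-0.201, -0.98, -0.0], [0.001, -0.0, -1.0]]
force: [-2.2, 1.3, 7.1]
opening: 0.403
```

>>> {"method": "servo_tool", "body": {"increments": [[1,[0,0,0.5],0],[1,[0,0,0],0]]}}

```text
time_s: 29.32
position: [0.5532, -0.0436, 0.0387]
tcp_rot: [[0.98, -0.201, 0.001], [-0.201, -0.98, -0.0], [0.001, -0.0, -1.0]]
force: [-1.9, 1.2, 9.8]
opening: 0.407
```

Run:
```python
from h import *
now()
```

```text
29.32 [553.2 -43.6  38.7] yaw -11.61 F [-1.9  1.2  9.8] M [0.17 0.51 0.01] op 0.407 q [-16.  41. 100.   0.  39.  86.]
```

>>> {"method": "servo_tool", "body": {"increments": [[1,[0,0,0.5],0],[1,[0,0,0.5],0],[1,[0,0,0.3],0],[1,[0,0,0],0],[1,[0,0,0],0]]}}

```text
time_s: 29.95
position: [0.5532, -0.0436, 0.0386]
tcp_rot: [[0.98, -0.201, 0.001], [-0.201, -0.98, -0.0], [0.001, 0.0, -1.0]]
force: [-4.0, 1.4, 19.1]
opening: 0.408
```

>>> {"method": "servo_tool", "body": {"increments": [[1,[0,0,0],0],[1,[0,0,0],0],[1,[0,0,0],0],[1,[0,0,0],0],[1,[0,0,0],0]]}}

```text
time_s: 30.58
position: [0.5532, -0.0436, 0.0386]
tcp_rot: [[0.98, -0.201, 0.001], [-0.201, -0.98, -0.0], [0.001, 0.0, -1.0]]
force: [-4.4, 1.1, 18.8]
opening: 0.408
```

Run:
```python
from look import *
from vfit import vfit
st=bot.read_state(); look("w14",["tube","vblocks"])
C=np.load("w14.npz")["C"]; 
r=bot.trace("wrist","tube")[0]; m=cv2.erode(r["region"].astype(np.uint8),np.ones((5,5)))>0
Q=C[m];Q=Q[~np.isnan(Q).any(1)];Q=Q[(Q[:,2]>.06)&(Q[:,2]<.08)]
c,a=cylfit(Q,-11.6)
v=np.radians(-11.55); d=c[:2]*1000-[553.1,-43.8]
print("lateral in V",(d@[-np.sin(v),np.cos(v)]).round(2))
for n in("top","side"):
    p,dd=bot.capture(n); cv2.imwrite(f"pics/{n}14.png",cv2.resize(p[120:300,140:420] ,None,fx=2.8,fy=2.8))
    Cn=cloud(n,dd); r=bot.trace(n,"tube")
    if r:
        Q=Cn[r[0]["region"]];Q=Q[~np.isnan(Q).any(1)];Q=Q[(Q[:,2]>.045)&(Q[:,2]<.09)];print(n,r[0]["p"],r[0]["bbox"],len(Q));
        a_=np.radians(-11.55);t=(Q[:,:2]*1000-[553.1,-43.8])@[np.cos(a_),np.sin(a_)];print("x' range",np.percentile(t,[0,1,99,100]).round(1))
now()
```

```text
30.57 [553.2 -43.6  38.6] yaw -11.6 F [-4.4  1.1 18.8] M [ 0.22  0.86 -0.02] op 0.408 q [-16.  41. 100.   0.  39.  86.]
tube 0.95 [229.   2. 327. 352.] z [0.064 0.074 0.076] top (array([593.2, -52.3]), array([132.4,  28. ]), -11.6) all (array([592.1, -52.1]), array([138.7,  38.1]), -10.7) [187. 185. 181.]
vblocks 0.73 [131.   0. 428. 352.] z [0.011 0.059 0.069] top (array([594.7, -52.4]), array([106.7, 101.1]), -11.6) all (array([590.6, -51.3]), array([167.1, 152.5]), -11.7) [118. 178. 204.]
cyl c [ 0.5944 -0.0523  0.0576] len 0.1281 yaw -11.6 pitch -0.06 rms 0.0005 at x475 y -0.0278
lateral in V -0.06
top 0.69 [270.6, 170.6, 290.6, 233.3] 84
x' range [-126.7 -126.6  124.1  125.1]
side 0.95 [224.6, 208.2, 301.7, 225.7] 545
x' range [-124.1 -122.7  123.4  125. ]
30.98 [553.2 -43.6  38.6] yaw -11.6 F [-4.5  1.6 19.3] M [ 0.28  0.84 -0.05] op 0.399 q [-16.  41. 100.  -0.  39.  86.]
```

View pics/side14.png

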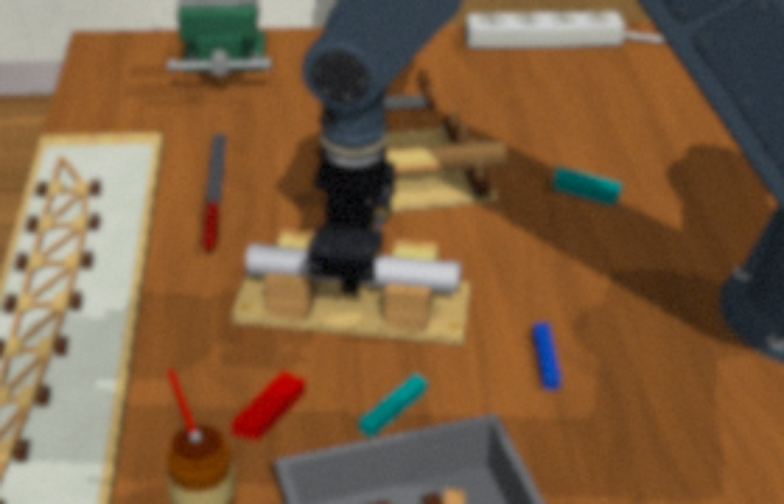

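View pics/w14.png

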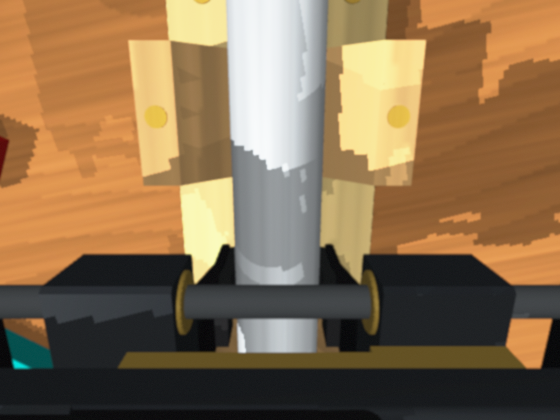

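The tube is seated. In the wrist view the cheeks are symmetric at (200,110) and (350,110), and in the side view both ends stick out at (255,262) and (455,275). The force is steady at 19 N.

Run:
```python
from h import *
print(bot.hand_in()); now()
```

```text
the job is handed in; nothing more can be done
None
the job is handed in; nothing more can be done
```

The job is handed in: both brown offcuts are in the grey bin, and the aluminium tube is seated in both Vs with the arm still pressing it down. No verdict was reported.

**Offcuts:** My last wrist picture of the bin, taken after the second release, showed both lying on or near its floor, well below the rim.

**Tube position:** The last wrist-camera fit put the axis at z 57.6 mm (57.5 expected) and 0.1 mm off the V's middle line. It was about 0.05° off in yaw and 0.06° in pitch. Both ends stick out equally to within about 1 mm in the top and side views.

**Pressing force:** It was steady at about 19 N downward, which works out to roughly 15 N on each cheek, with the grip on the tube at its middle. The cheek forces are worked out from the wrist force, not measured.

**Disagreements:**
- The top and side cameras placed the tube in the rack 3–5 mm away from where the wrist camera did. I followed the wrist camera, and the grasp came out centred.
- About 4.5 N of sideways force, almost all along the tube, remained in the last force reading. The tube stayed still in spite of it.
- I saw the dowel still in the rack after lifting the tube, and I kept clear of the other tools, but I did not re-measure their positions at the end.

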